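# Put the router cutters away in their drawer

### The job

Tidy the router cutters away: first take the wood offcut out of the open cutter drawer and put it in the blue bin, then lay every cutter on the bench into a groove of its own in the drawer's rack, lowering each until it rests in the groove before you let go (do not drop them in), and last push the drawer shut until its catch snaps and it is fully home, with every cutter still in its groove. Leave everything else on the bench where it is.

Things in the scene. Friction and masses are not known exactly. Their poses are not given: they have to be found in the camera images.
- drawer (a joint): Drawer travel, m: 0 = fully home, grows as it comes out towards the robot (0.14 to 0.155 at the start, stop at 0.160). About 1.5 N friction and 6 N s/m damping; stays where left. From 17 mm to 8 mm open a sprung ball catch resists with up to about 10 N (push with 12 to 18 N); below about 6 mm it pulls the drawer home by itself and keeps it at 0.
- handle (a point): Middle of the drawer's steel bar handle: bar 10 mm thick, 110 mm long, across the drawer, 60 mm above the bench, its centre line 43 mm in front of the drawer's front panel (38 mm free between, open above). Frame parallel to the drawer: x is the closing direction, into the cabinet, y across, z up. The panel is 290 mm wide, from 8 to 84 mm above the bench.
- cabinet: Low green bench cabinet, fixed, 190 deep (x) x 290 wide (y) x 95 mm high, a 4 mm black mat on top; origin at the centre of its underside; x points away from the robot. Its one grey drawer opens towards -x. The drawer's tray is 126 x 258 mm inside, its floor 22 mm and its side and back walls 46 mm above the bench. The tray moves with the joint drawer.
- rack (a point): Middle of the rack in the drawer, 39 mm above the bench, level with the tops of its two wooden bars. The bars are 10 mm wide, run across the drawer, 52 mm apart between centres; each has five 90-degree V notches 26 mm wide, 13 mm deep; a notch and the one behind it make one groove. Between the bars 42 mm are free down to the tray floor: fingers can reach in there. Moves with the drawer.
- groove0 (a point): Groove 0 of 0 to 4 in the rack, 45 mm apart, from the robot's right (0) to its left (4): where the middle of a cutter lies when it rests properly in this groove, 42 mm above the bench. x along the groove into the cabinet, y across it, z up. Moves with the drawer.
- groove1 (a point): Groove 1 of 0 to 4 in the rack, 45 mm apart, from the robot's right (0) to its left (4): where the middle of a cutter lies when it rests properly in this groove, 42 mm above the bench. x along the groove into the cabinet, y across it, z up. Moves with the drawer.
- groove2 (a point): Groove 2 of 0 to 4 in the rack, 45 mm apart, from the robot's right (0) to its left (4): where the middle of a cutter lies when it rests properly in this groove, 42 mm above the bench. x along the groove into the cabinet, y across it, z up. Moves with the drawer.
- groove3 (a point): Groove 3 of 0 to 4 in the rack, 45 mm apart, from the robot's right (0) to its left (4): where the middle of a cutter lies when it rests properly in this groove, 42 mm above the bench. x along the groove into the cabinet, y across it, z up. Moves with the drawer.
- groove4 (a point): Groove 4 of 0 to 4 in the rack, 45 mm apart, from the robot's right (0) to its left (4): where the middle of a cutter lies when it rests properly in this groove, 42 mm above the bench. x along the groove into the cabinet, y across it, z up. Moves with the drawer.
- cutter1: Steel router cutter, a rod 22 mm in diameter and 90 mm long, 200 g or so, one half dark with brass-coloured spiral flutes, a square orange plastic collar (23 x 23 mm, 7 mm long) round the end of the bright half keeps it from rolling. Origin at its middle, on its axis; x along its axis. Not all five are there in every run (absent: None from the start). Fits any groove, either way round.
- cutter2: Steel router cutter, a rod 22 mm in diameter and 90 mm long, 200 g or so, one half dark with brass-coloured spiral flutes, a square orange plastic collar (23 x 23 mm, 7 mm long) round the end of the bright half keeps it from rolling. Origin at its middle, on its axis; x along its axis. Not all five are there in every run (absent: None from the start). Fits any groove, either way round.
- cutter3: Steel router cutter, a rod 22 mm in diameter and 90 mm long, 200 g or so, one half dark with brass-coloured spiral flutes, a square orange plastic collar (23 x 23 mm, 7 mm long) round the end of the bright half keeps it from rolling. Origin at its middle, on its axis; x along its axis. Not all five are there in every run (absent: None from the start). Fits any groove, either way round.
- cutter4: Steel router cutter, a rod 22 mm in diameter and 90 mm long, 200 g or so, one half dark with brass-coloured spiral flutes, a square orange plastic collar (23 x 23 mm, 7 mm long) round the end of the bright half keeps it from rolling. Origin at its middle, on its axis; x along its axis. Not all five are there in every run (absent: None from the start). Fits any groove, either way round.
- cutter5: Steel router cutter, a rod 22 mm in diameter and 90 mm long, 200 g or so, one half dark with brass-coloured spiral flutes, a square orange plastic collar (23 x 23 mm, 7 mm long) round the end of the bright half keeps it from rolling. Origin at its middle, on its axis; x along its axis. Not all five are there in every run (absent: None from the start). Fits any groove, either way round.
- offcut: Pale wood offcut, 96 x 34 x 18 mm (x, y, z), origin at the centre of its underside; at the start it lies on the wooden bars in the drawer, roughly along the grooves.
- bin: Blue open offcut bin, fixed, 200 x 150 x 80 mm high (x, y, z), walls and floor 5 mm; origin at the centre of its underside.
- bin_in (a point): Centre of the bin's inner floor, 5 mm above the bench.
- collet_nut: Bystander, to be left alone: dark steel collet nut, a disc 34 mm across and 22 mm high, lying among the cutters; origin at the centre of its underside.
- spanner: Bystander, to be left alone: open-ended spanner, 180 mm long, flat on the bench.
- oil_bottle: Bystander, to be left alone: yellow bottle with a red cap, 52 mm across, 130 mm tall; origin at the centre of its underside.
- sanding_block: Bystander, to be left alone: cork sanding block, 90 x 60 x 35 mm; origin at the centre of its underside.
- suction_pod: Bystander, to be left alone: black vacuum clamping pod, 110 x 90 x 42 mm, with a green dot; origin at the centre of its underside.
- edging_roll: Bystander, to be left alone: roll of wood edging lying flat, 90 mm across, 22 mm high; origin at the centre of its underside.
Not all that is in view belongs to the job. Leave any turquoise look-alike of the cutter2 alone. Several things have the shape of the offcut; the one meant has the colours described above.

How it is judged:
By the outcome, as a careful person would: the job done as asked, in the order asked, and still so for the second after the job is handed in, with the robot touching nothing.
Of cutter1, cutter2, cutter3, cutter4, cutter5 only 3 to 5 are there at a start; the rules pass over those that are not, and their reading is None.
At some moment in a run one of cutter1, cutter2, cutter3, cutter4, cutter5 may be knocked a few centimetres aside while the robot is not near it.
It also fails if it takes over 210 s, if anything falls off the work surface, if the arm or the gripper's body presses on something with over 40 N, if the wrist force passes 120 N, or if a joint passes its speed limit or range.

### The arm

A 6-joint arm with a two-finger parallel gripper is mounted at the origin on the work surface. World frame = base frame: x ahead of the robot, y to its left, z up, the work surface at z = 0. Lengths are in m, angles in rad, forces in N, time in s.
With the tool pointing down it reaches from about 0.35 to 0.775 m from the base axis. Payload 7.3 kg.
Tool frame: the origin (TCP) lies at the very end of the fingers, on their centre line; the grasp point (between the pads) lies 19 mm behind it (grasp_offset is the distance from the TCP to the grasp point, in m); z points along the fingers, x is the direction in which the jaws open and shut, and the axes are right-handed (so a half turn about z gives the same grasp; the last joint's range is limited). The gripper opens to 92 mm and grips with 3 to 60 N. Pads are 19 mm wide; open, the fingers measure 130 mm over their backs; the gripper's body (75 mm by 190 mm) begins 47 mm behind the grasp point.
Start: joints at [1.203, 0.342, 1.524, -0, 1.275, -0.146], TCP at [0.115, 0.512, 0.193] pointing down, gripper open.
Joint ranges: [-2.53, 2.53], [-0.77, 2.02], [0.04, 2.7], [-1, 4.14], [0.28, 2.66], [-3.11, 3.11]. Speed limits (rad/s): [2.57, 2.57, 3.14, 3.14, 3.14, 3.14].

### API

Orientations are given as a rotation vector (axis times angle).
In Python, from plant import get_state, get_image, finish_job, grasp_offset gives the robot as it stands.
- The arm moves only by the tool send_rows, never from a script. Its argument "moves" is a list of rows, each a list of 2 entries, a list of its own where there are three numbers: the shift along the tool's x, y, z in cm, then the turn about the tool's z in rad. In form: [[[tx, ty, tz], spin], ...]. A call has 1 to 20 rows; each row is the pose to reach, as a shift and turn from the pose commanded when the call began, along the tool's axes at that moment; what a row does not reach only later rows make up. A row lasts 1/12 s, in which the tool goes at most 41.7 mm and 7.16 degrees, less where a joint would pass 70% of its speed; a pose out of reach is approached as far as the arm can. A call with a gripper value outside its range is refused whole. "jaw" is the finger opening in cm, from 0 to 9.18, set as the call begins (left out, the last holds). The fingers move at their own pace and stop on an object; "grip_force" is the grip in N (left out, the last holds). Time passes only in rows, so rows that repeat a pose let the fingers close. It gives the time, the measured TCP pose, the force and the opening at its end, in the units of the state.
- get_state(): the state, without advancing time (a new reading comes with each control period).
- get_image(name): name is "scene" or "top" or "wrist"; returns a dict with "frame" (400x640x3 uint8, red, green, blue), "camera_matrix" (3x3 intrinsics, pixels), "position" and "rotation" of the camera in the world; the wrist camera has in their place "mount" (4x4, takes a point from camera to tool coordinates, whose origin is the TCP and whose axes are the tool frame's). Camera axes: x right, y down, z forward; pixel columns grow to the right and rows downward; lengths in m; the calibration is good to about 2 mm. The wrist camera is an equidistant fisheye: a pixel r from the principal point sees the ray r / f radians off the axis. A picture is of the moment at which its call begins: read the wrist's pose just before it. There is no depth.
- finish_job(): hands the job in, once; it reports no verdict.
The state is a dict: "time": time; "qpos": joint angles; "joint_velocities": joint speeds; "effort": joint torques, N m; "position": TCP position; "eef_rot": TCP orientation; "wrist_force": force on the tool from outside, world axes, zero at the start; "wrist_torque": the same for the moment, N m; "finger_gap": finger opening in m.
Only numpy, scipy, OpenCV 4.12 (cv2) and the standard library are available. Lean on these libraries where they do the work, as an engineer would, in place of code of your own. Each camera call takes 0.05 s, during which the arm holds its last target. There are 200 camera calls.

## Working session

There is one attempt and no reset: what is moved stays moved. The work goes in short steps, Python scripts to look and compute and a tool call to move; the robot and the scene stay as the last step left them, time stands still between calls to the robot, and variables do not carry over. Pictures are saved under pics/ and viewed, about 12 in all and at most 16, crops included, and the job is handed in when it is done.

Besides the shell and the picture viewer there is one more tool, called after ">>>" as name(argument=value, ...) on one line, values as JSON. send_rows: Moves the arm, as the interface text tells. Its arguments: {"type":"object","properties":{"moves":{"type":"array","items":{"type":"array"}},"jaw":{"type":"number"},"grip_force":{"type":"number"}},"required":["moves"]}

```bash
mkdir -p pics; cat > h.py <<'E'
import numpy as np, cv2
from scipy.spatial.transform import Rotation as R
from plant import get_state, get_image, finish_job, grasp_offset
def snap(n,f):
    s=get_state(); d=get_image(n); cv2.imwrite('pics/'+f+'.png',d['frame'][:,:,::-1]); 
    d['s']=s; np.save('pics/'+f+'.npy',d,allow_pickle=True); return d
def load(f): return np.load('pics/'+f+'.npy',allow_pickle=True).item()
def cast(d,px,z):
    "pixels (N,2) -> world points on plane z"
    px=np.atleast_2d(np.asarray(px,float)); K=np.array(d['camera_matrix'])
    xy=(px-K[:2,2])/[K[0,0],K[1,1]]
    if 'mount' in d:
        th=np.linalg.norm(xy,axis=1,keepdims=True); ray=np.hstack([xy/np.maximum(th,1e-9)*np.sin(th),np.cos(th)])
        M=np.array(d['mount']); T=np.eye(4); T[:3,:3]=R.from_rotvec(d['s']['eef_rot']).as_matrix(); T[:3,3]=d['s']['position']
        M=T@M; Rc,p=M[:3,:3],M[:3,3]
    else:
        ray=np.hstack([xy,np.ones((len(xy),1))]); Rc=np.array(d['rotation']); p=np.array(d['position'])
        if Rc.shape!=(3,3): Rc=R.from_rotvec(Rc).as_matrix()
    w=ray@Rc.T
    return p+w*((z-p[2])/w[:,2:3])
def hsv(d): return cv2.cvtColor(d['frame'],cv2.COLOR_RGB2HSV)
def rects(mask,amin=20):
    c,_=cv2.findContours(mask.astype('uint8'),cv2.RETR_EXTERNAL,cv2.CHAIN_APPROX_NONE)
    return [(cv2.contourArea(k),cv2.minAreaRect(k),k) for k in c if cv2.contourArea(k)>amin]
E
python3 - <<'E'
from h import *
a=snap('top','top0');b=snap('scene','scene0')
for d in(a,b): print(d['camera_matrix'],d['position'],d['rotation'])
s=get_state();print({k:np.round(v,3) for k,v in s.items()},grasp_offset if not callable(grasp_offset) else grasp_offset())
E
```

```text
[[507.15265095   0.         322.11667129]
 [  0.         507.15265095 192.17370972]
 [  0.           0.           1.        ]] [ 0.21868739 -0.01497428  1.59122743] [-2.13899856  2.08852129 -0.18959754]
[[486.22464308   0.         315.21865463]
 [  0.         486.22464308 197.33952407]
 [  0.           0.           1.        ]] [ 1.17147512 -0.40216029  1.22047096] [-2.27604371 -1.26895871  0.36600911]
{'time': np.float64(0.1), 'qpos': array([ 1.203,  0.343,  1.525, -0.   ,  1.275, -0.146]), 'joint_velocities': array([ 0.002, -0.002, -0.003,  0.001, -0.001,  0.   ]), 'effort': array([ 2.000e-03, -4.320e+01, -2.447e+01,  7.200e-02,  5.300e-02,
       -0.000e+00]), 'position': array([0.115, 0.512, 0.192]), 'eef_rot': array([ 2.453e+00,  1.962e+00, -2.000e-03]), 'wrist_force': array([ 0.212,  0.282, -0.652]), 'wrist_torque': array([-0.014, -0.01 ,  0.068]), 'finger_gap': np.float64(0.092)} 0.0188
```

View pics/top0.png

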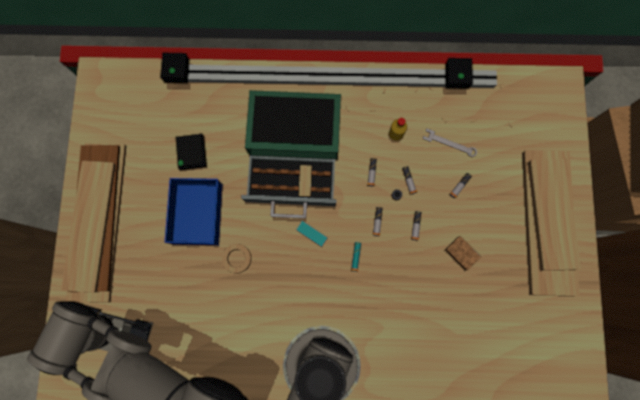

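View pics/scene0.png

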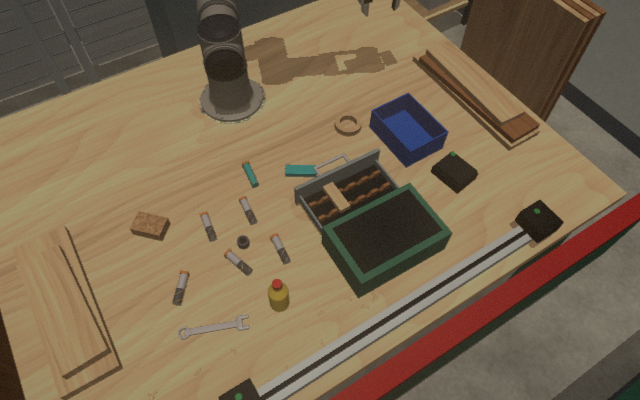

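The top view shows five cutters at (372,172), (409,180), (460,185), (378,221) and (416,225). The turquoise cutter look-alike is at (356,256).

For the offcut, the candidates are the pale wood piece on the bars at (305,180), the turquoise block at (312,234) and the cork block at (462,253). The pale wood piece fits the description, so I'll check it in one close crop.

```bash
python3 - <<'E'
from h import *
d=load('top0'); f=d['frame'][85:245,240:480,::-1]
g=(255*(f/255.)**0.6).astype('uint8'); g=cv2.resize(g,None,fx=3.33,fy=3.33,interpolation=cv2.INTER_CUBIC)
cv2.imwrite('pics/crop0.png',g)
H=hsv(d)
for p in [(372,178),(378,232),(416,236),(412,190),(455,193),(372,163),(390,200),(305,180),(340,220),(372,172),(378,221)]: print(p,H[p[1],p[0]],d['frame'][p[1],p[0]])
for n,p,z in [('panelL',(243,200),.084),('panelR',(336,203),.084),('cabFL',(247,153),.095),('cabFR',(340,157),.095),('cabBL',(249,93),.095),('cabBR',(340,94),.095),('off',(305,180),.057),('h',(290,212),.06),('c1',(372,172),.011),('c2',(409,180),.011),('c3',(460,185),.011),('c4',(378,221),.011),('c5',(416,225),.011),('bin',(193,212),.08),('nut',(397,195),.022)]: print(n,cast(d,p,z)[0].round(3))
E
```

```text
(372, 178) [  3  18 127] [127 119 118]
(378, 232) [  9  69 119] [119  97  87]
(416, 236) [ 10  49 130] [130 113 105]
(412, 190) [ 11  61 130] [130 110  99]
(455, 193) [  9  46 127] [127 111 104]
(372, 163) [130  16  48] [46 45 48]
(390, 200) [ 20 100 140] [140 122  85]
(305, 180) [ 19 106 140] [140 118  82]
(340, 220) [ 18 109 138] [138 115  79]
(372, 172) [  9  19 131] [131 124 121]
(378, 221) [  9  14 131] [131 126 124]
panelL [0.483 0.248 0.084]
panelR [ 0.48  -0.033  0.084]
cabFL [0.627 0.242 0.095]
cabFR [ 0.621 -0.042  0.095]
cabBL [0.822 0.246 0.095]
cabBR [ 0.824 -0.038  0.095]
off [0.555 0.064 0.057]
h [0.453 0.107 0.06 ]
c1 [ 0.596 -0.147  0.011]
c2 [ 0.573 -0.265  0.011]
c3 [ 0.56  -0.426  0.011]
c4 [ 0.439 -0.167  0.011]
c5 [ 0.429 -0.285  0.011]
bin [0.443 0.399 0.08 ]
nut [ 0.521 -0.225  0.022]
```

View pics/crop0.png

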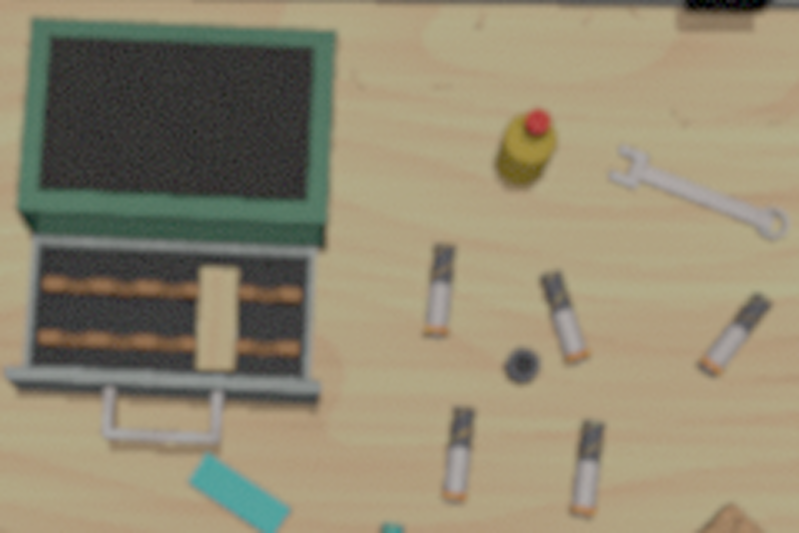

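The crop confirms the pale offcut on the bars at full-image pixel (305,180), with the five orange-collared cutters beside it. Next I measure the offcut, the drawer yaw and the cutters, and compute the move.

```bash
cat >> h.py <<'E'
def plan(xyz,jaw,s=None):
    "print shift (cm, tool axes) and spin to reach TCP xyz with jaw axis at world angle jaw (mod pi)"
    s=s or get_state(); Rm=R.from_rotvec(s['eef_rot']).as_matrix()
    t=Rm.T@(np.array(xyz)-s['position'])*100; a=np.arctan2(Rm[1,0],Rm[0,0])
    sp=-((jaw-a+np.pi/2)%np.pi-np.pi/2)
    print('plan',np.round(t,2),'spin',round(sp,3),'jaw now',round(a,3),'q6',round(s['qpos'][5],2),'z',round(s['position'][2],4))
def long_axis(d,k,z):
    "world centre, angle, sizes of a contour projected on plane z"
    P=cast(d,k.reshape(-1,2),z)[:,:2]; (c,sz,an)=cv2.minAreaRect((P*1000).astype('float32'))
    b=cv2.boxPoints((c,sz,an)); e=max((b[1]-b[0],b[2]-b[1]),key=np.linalg.norm)
    return np.array(c)/1000,np.arctan2(e[1],e[0])%np.pi,np.sort(sz)
E
python3 - <<'E'
from h import *
d=load('top0');H=hsv(d)
m=np.zeros(H.shape[:2],bool); m[160:202,292:318]=1
w=m&(H[:,:,2]>100)&(H[:,:,1]>70)
for a,r,k in rects(w): print('off',a,long_axis(d,k,.057))
# cutters: differ from wood: low sat
m[:]=0;m[150:250,355:480]=1
c=m&((H[:,:,1]<62)|(H[:,:,2]<90)|((H[:,:,0]<13)&(H[:,:,2]>90)))
for a,r,k in rects(cv2.morphologyEx(c.astype('uint8'),cv2.MORPH_CLOSE,np.ones((3,3)))): print(a,np.round(r[0]),long_axis(d,k,.011))
q=lambda x,y:(240+x/3.33,85+y/3.33)
print('rails',cast(d,[q(40,283),q(300,294),q(38,338),q(300,348)],.039).round(3))
print('handle',cast(d,[q(107,437),q(217,441)],.06).round(3),'cab',cast(d,[q(35,20),q(335,32),q(22,208),q(328,222)],.095).round(3))
plan([.555,.064,.14],np.pi/2)
w=get_image('wrist'); print(w['camera_matrix'],w['mount'])
E
```

```text
off 297.5 (array([0.55367896, 0.0686327 ]), np.float32(0.022805853), array([46.35639954, 91.95736694]))
147.0 [416. 225.] (array([ 0.43052106, -0.28508905]), np.float32(3.020698), array([22.02039146, 85.00701904]))
140.0 [377. 220.] (array([ 0.44231512, -0.16476921]), np.float32(3.0351002), array([20.77727509, 83.37036133]))
75.5 [396. 195.] (array([ 0.52320795, -0.22310637]), np.float32(3.1405897), array([31.63653946, 32.46019745]))
149.5 [460. 185.] (array([ 0.55957013, -0.42676242]), np.float32(2.4786944), array([20.16127586, 93.50965881]))
141.5 [408. 179.] (array([ 0.57603003, -0.26287521]), np.float32(0.30790147), array([21.42548943, 84.29459381]))
137.5 [372. 172.] (array([ 0.5974278 , -0.14595596]), np.float32(3.0585861), array([20.82995415, 89.65008545]))
50.0 [468. 153.] (array([ 0.66576257, -0.456465  ]), np.float32(1.5925201), array([19.93937302, 48.08174515]))
rails [[ 0.588  0.233  0.039]
 [ 0.582 -0.013  0.039]
 [ 0.534  0.232  0.039]
 [ 0.53  -0.014  0.039]]
handle [[0.439 0.161 0.06 ]
 [0.438 0.06  0.06 ]] cab [[ 0.828  0.242  0.095]
 [ 0.822 -0.04   0.095]
 [ 0.645  0.244  0.095]
 [ 0.638 -0.037  0.095]]
plan [-34.    52.74   5.25] spin -0.222 jaw now 1.349 q6 -0.15 z 0.1921
[[309.70691629   0.         322.23900598]
 [  0.         309.70691629 199.45993682]
 [  0.           0.           1.        ]] [[ 9.99999187e-01 -9.69182810e-04  8.29173723e-04 -1.24274254e-04]
 [ 6.99138124e-04  9.60233192e-01  2.79198366e-01 -7.48087985e-02]
 [-1.06679439e-03 -2.79197559e-01  9.60233089e-01 -1.91032356e-01]
 [ 0.00000000e+00  0.00000000e+00  0.00000000e+00  1.00000000e+00]]
```

>>> send_rows(moves=[[[-34,52.7,2],-0.222],[[-34,52.7,2],-0.222],[[-34,52.7,2],-0.222],[[-34,52.7,2],-0.222],[[-34,52.7,2],-0.222],[[-34,52.7,2],-0.222],[[-34,52.7,2],-0.222],[[-34,52.7,2],-0.222],[[-34,52.7,2],-0.222],[[-34,52.7,2],-0.222],[[-34,52.7,2],-0.222],[[-34,52.7,2],-0.222],[[-34,52.7,2],-0.222],[[-34,52.7,2],-0.222],[[-34,52.7,2],-0.222],[[-34,52.7,2],-0.222],[[-34,52.7,2],-0.222],[[-34,52.7,2],-0.222],[[-34,52.7,2],-0.222],[[-34,52.7,2],-0.222]], jaw=6)

```text
time: 1.82
position: [0.5538, 0.066, 0.173]
eef_rot: [-2.219, -2.223, -0.0]
wrist_force: [-0.1, -0.4, -0.4]
finger_gap: 0.0604
```

```bash
python3 - <<'E'
from h import *
d=snap('wrist','w1'); s=d['s']; print(s['time'],s['position'],s['qpos'].round(2)); plan([.554,.066,.03],np.pi/2)
f=d['frame'];cv2.imwrite('pics/w1g.png',(255*(f[:,:,::-1]/255.)**.6).astype('uint8'))
E
```

```text
1.8167 [0.55380307 0.06595785 0.17300962] [-0.02  0.42  1.46  0.    1.26 -1.59]
plan [ 0.   -0.   14.31] spin 0.002 jaw now 1.573 q6 -1.59 z 0.1731
```

View pics/w1g.png

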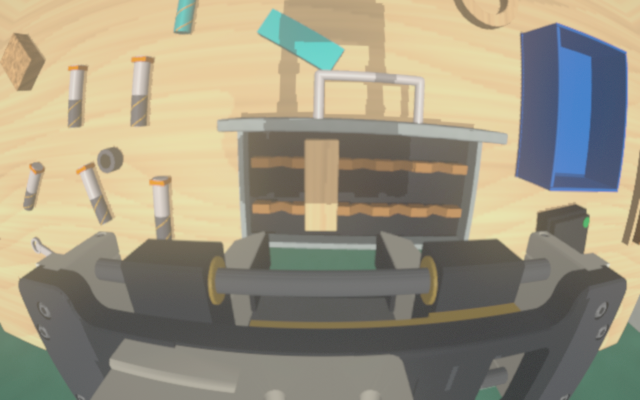

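The wrist view shows the offcut at about (321,185). The front bar runs (250,160)–(467,168), the back bar (252,207)–(461,212), and the handle bar is at y≈76.

```bash
python3 - <<'E'
from h import *
d=load('w1');H=hsv(d)
m=np.zeros(H.shape[:2],bool); m[138:232,300:344]=1
w=m&(H[:,:,2]>105)&(H[:,:,1]<130)
for a,r,k in rects(w,300): print('off',a,r,*long_axis(d,k,.057))
# bar notches: brown mask of top face
m[:]=0;m[150:222,246:470]=1
b=m&(H[:,:,0]<17)&(H[:,:,1]>110)&(H[:,:,2]>60)
for lo,hi in((150,185),(195,222)):
  t=b.copy();t[:lo]=0;t[hi:]=0
  for a,r,k in rects(t,20):
    P=k.reshape(-1,2);l,rr=P[P[:,0].argmin()],P[P[:,0].argmax()]
    print(a,l,rr,cast(d,[l,rr],.039).round(4).tolist())
print('handle',cast(d,[(322,77),(422,80)],.06).round(3))
E
```

```text
off 2888.0 ((320.9999694824219, 184.99996948242188), (33.99999237060547, 89.99998474121094), 0.0) [0.55462274 0.06500925] 3.1277235 [35.36872482 95.75241852]
2939.0 [250 162] [467 170] [[0.5315, -0.012, 0.039], [0.5381, 0.2326, 0.039]]
575.0 [252 204] [304 213] [[0.5789, -0.0124, 0.039], [0.5892, 0.0459, 0.039]]
1401.0 [329 195] [461 213] [[0.5685, 0.0734, 0.039], [0.5902, 0.2313, 0.039]]
103.0 [305 195] [329 202] [[0.5685, 0.0473, 0.039], [0.5764, 0.0735, 0.039]]
handle [[0.445 0.066 0.06 ]
 [0.443 0.165 0.06 ]]
```

>>> send_rows(moves=[[[-0.1,-0.1,4],0.016],[[-0.1,-0.1,8],0.016],[[-0.1,-0.1,11],0.016],[[-0.1,-0.1,12.5],0.016],[[-0.1,-0.1,13.5],0.016],[[-0.1,-0.1,14.2],0.016],[[-0.1,-0.1,14.2],0.016]])

```text
time: 2.45
position: [0.5534, 0.0641, 0.0302]
eef_rot: [-2.238, -2.204, 0.001]
wrist_force: [-1.0, -1.2, 0.1]
finger_gap: 0.0598
```

>>> send_rows(moves=[[[0,0,0],0],[[0,0,0],0],[[0,0,0],0],[[0,0,0],0],[[0,0,0],0],[[0,0,0],0]], jaw=2.5, grip_force=20)

```text
time: 2.95
position: [0.554, 0.0635, 0.0311]
eef_rot: [2.239, 2.203, 0.001]
wrist_force: [-1.0, 0.3, 0.0]
finger_gap: 0.0266
```

>>> send_rows(moves=[[[0,0,-1],0],[[0,0,-3],0],[[0,0,-6],0],[[0,0,-10],0],[[0,0,-13],0],[[0,0,-15],0],[[0,0,-15],0]])

```text
time: 3.53
position: [0.5564, 0.0635, 0.1867]
eef_rot: [2.234, 2.199, 0.011]
wrist_force: [0.2, -0.8, 0.9]
finger_gap: 0.0249
```

```bash
python3 - <<'E'
from h import *
d=load('top0'); s=get_state(); print(s['finger_gap'],s['wrist_force'],s['qpos'].round(2))
H=hsv(d); m=(H[:,:,0]>105)&(H[:,:,0]<125)&(H[:,:,1]>150);m[:, 240:]=0
for a,r,k in rects(m,300): print(r,*long_axis(d,k,.08))
plan([.443,.399,.10],np.pi/2)
E
```

```text
0.024910932695031123 [ 0.1850788  -0.79150965  0.89386631] [-0.02  0.4   1.45  0.    1.28 -1.58]
((193.23793029785156, 211.45516967773438), (51.968990325927734, 65.47505187988281), 3.3664605617523193) [0.44670697 0.39742432] 0.004256061 [156.76559448 197.53024292]
plan [ 33.36 -11.95   8.55] spin -0.016 jaw now 1.555 q6 -1.58 z 0.1867
```

The gap closed to 25 mm, so nothing is held. I'll look.

```bash
python3 - <<'E'
from h import *
d=snap('wrist','w2')
f=d['frame'];cv2.imwrite('pics/w2g.png',(255*(f[:,:,::-1]/255.)**.6).astype('uint8'))
H=hsv(d);print(get_state()['time'])
E
```

```text
3.5833
```

View pics/w2g.png

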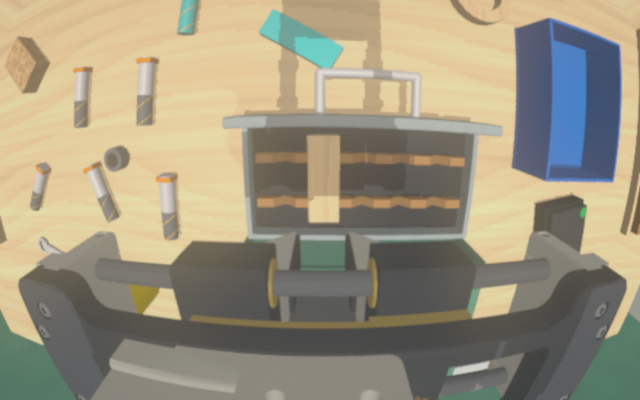

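```bash
python3 - <<'E'
from h import *
d=load('w2');H=hsv(d);print(d['s']['position'],d['s']['eef_rot'])
m=np.zeros(H.shape[:2],bool); m[134:224,302:346]=1
w=m&(H[:,:,2]>105)&(H[:,:,1]<130)
for a,r,k in rects(w,300):
  for z in(.04,.057,.075): print(z,a,r,*long_axis(d,k,z))
t=snap('top','top1');H=hsv(t)
s=get_state();print(s['finger_gap'],s['time'],s['position'])
f=t['frame'][90:230,225:435,::-1];cv2.imwrite('pics/t1.png',cv2.resize((255*(f/255.)**.6).astype('uint8'),None,fx=3.6,fy=3.6,interpolation=cv2.INTER_CUBIC))
E
```

```text
[0.55637983 0.06354956 0.18672078] [2.23374301 2.19888046 0.01105686]
0.04 2688.5 ((323.0, 178.5), (87.0, 32.0), 90.0) [0.55857227 0.06488339] 3.1285126 [ 36.0629158  100.60916138]
0.057 2688.5 ((323.0, 178.5), (87.0, 32.0), 90.0) [0.55458899 0.0648634 ] 3.1285124 [34.24364471 95.53369904]
0.075 2688.5 ((323.0, 178.5), (87.0, 32.0), 90.0) [0.55037134 0.06484223] 3.1285126 [32.31734848 90.15966034]
0.02494290013531111 3.6333 [0.55397645 0.06354517 0.18173907]
```

View pics/t1.png

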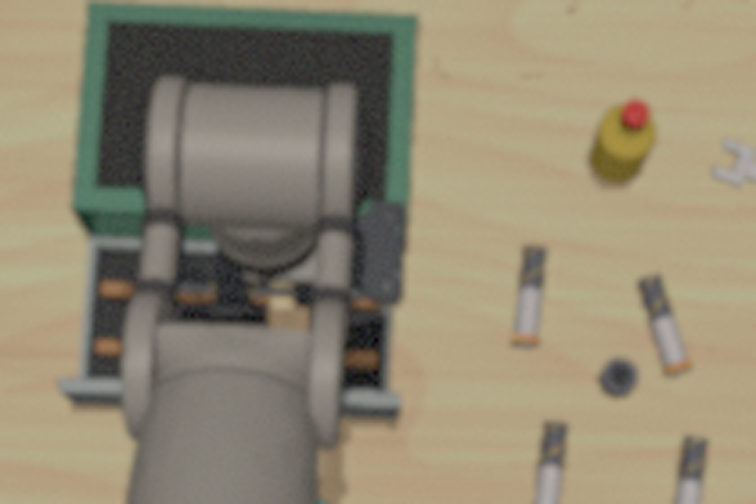

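The offcut hasn't moved: it measures (0.5546, 0.0649), as before. I'll go down again, look at the low pose, then close in steps.

>>> send_rows(moves=[[[0.1,0,4],0],[[0.1,0,8],0],[[0.1,0,11],0],[[0.1,0,13.5],0],[[0.1,0,14.5],0],[[0.1,0,15.1],0],[[0.1,0,15.1],0],[[0.1,0,15.1],0],[[0.1,0,15.1],0]], jaw=6)

```text
time: 4.38
position: [0.5549, 0.0646, 0.0312]
eef_rot: [2.238, 2.203, 0.003]
wrist_force: [0.6, 0.4, 0.2]
finger_gap: 0.0598
```

```bash
python3 - <<'E'
from h import *
d=snap('wrist','w3');s=d['s'];print(s['position'],s['finger_gap'],s['wrist_force'])
f=d['frame'];cv2.imwrite('pics/w3g.png',(255*(f[:,:,::-1]/255.)**.6).astype('uint8'))
E
```

```text
[0.55487246 0.06458018 0.03115208] 0.059797756910922636 [0.57135005 0.43983743 0.23131735]
```

View pics/w3g.png

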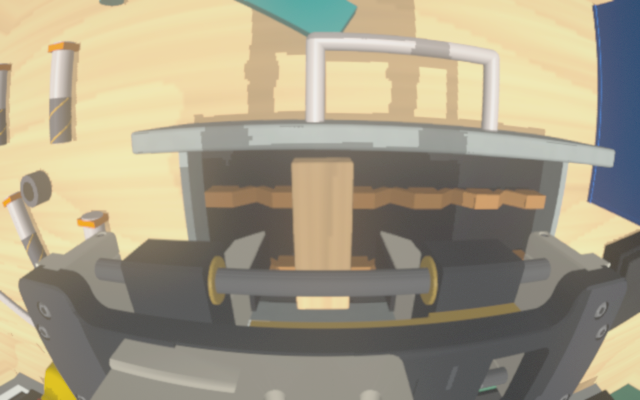

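The fingers straddle the offcut, with tips at (262,238) and (383,238) and the offcut at x 292–352. I'll close in a longer dwell.

>>> send_rows(moves=[[[0,0,0],0],[[0,0,0],0],[[0,0,0],0]], jaw=2.8, grip_force=30)

```text
time: 4.68
position: [0.5541, 0.0646, 0.0303]
eef_rot: [2.238, 2.203, 0.001]
wrist_force: [0.2, 0.0, -0.2]
finger_gap: 0.0446
```

>>> send_rows(moves=[[[0,0,0],0],[[0,0,0],0],[[0,0,0],0],[[0,0,0],0],[[0,0,0],0],[[0,0,0],0]])

```text
time: 5.18
position: [0.5538, 0.0646, 0.0297]
eef_rot: [-2.239, -2.204, 0.0]
wrist_force: [-0.1, 0.4, 1.1]
finger_gap: 0.0282
```

```bash
python3 - <<'E'
from h import *
d=snap('wrist','w4');s=d['s'];print(s['position'],s['finger_gap'],s['wrist_force'])
f=d['frame'];cv2.imwrite('pics/w4g.png',(255*(f[130:330,180:460,::-1]/255.)**.6).astype('uint8'))
E
```

```text
[0.55376477 0.06456181 0.0296718 ] 0.028217059199634395 [-0.06036403  0.44929448  1.10039403]
```

View pics/w4g.png

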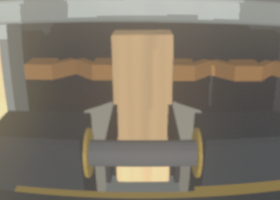

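>>> send_rows(moves=[[[0,0,0],0],[[0,0,0],0],[[0,0,0],0],[[0,0,0],0],[[0,0,0],0],[[0,0,0],0],[[0,0,0],0],[[0,0,0],0]], jaw=1, grip_force=20)

```text
time: 5.9
position: [0.5538, 0.0646, 0.0297]
eef_rot: [-2.239, -2.204, -0.0]
wrist_force: [-0.5, -0.6, -0.1]
finger_gap: 0.0099
```

```bash
python3 - <<'E'
from h import *
d=snap('wrist','w5');s=d['s'];print(s['position'],s['finger_gap'],s['wrist_force'])
H0=load('w4')['frame'].astype(int);print(np.abs(H0-d['frame']).mean())
f=d['frame'];cv2.imwrite('pics/w5g.png',cv2.resize((255*(f[200:330,220:420,::-1]/255.)**.6).astype('uint8'),None,fx=3,fy=3))
E
```

```text
[0.55378541 0.06459165 0.02971088] 0.009868194795462313 [-0.47375152 -0.60924868 -0.14949505]
3.2100989583333335
```

View pics/w5g.png

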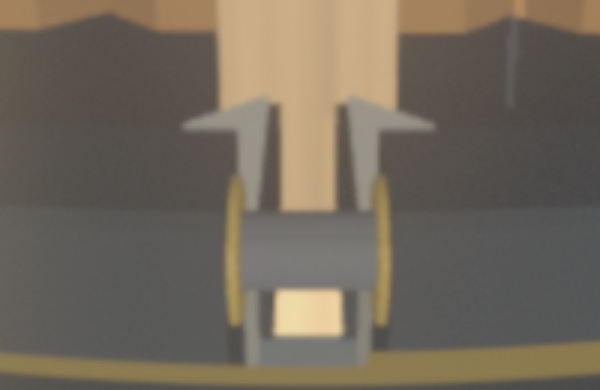

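The last crop shows the closed fingertips lying over the offcut at about 320,232 in the full frame. So the fingers passed above it. Finger size in the image also puts the tips about 29 mm short of the reported TCP. I'll treat true tip z as reading + 0.029, go lower carefully, and verify by the grip.

>>> send_rows(moves=[[[0,0,0],0],[[0,0,0],0],[[0,0,0],0],[[0,0,0],0],[[0,0,0],0],[[0,0,0],0],[[0,0,0],0],[[0,0,0.4],0],[[0,0,0.8],0],[[0,0,1.2],0],[[0,0,1.6],0],[[0,0,1.8],0],[[0,0,1.8],0]], jaw=5.5)

```text
time: 7.03
position: [0.5533, 0.0646, 0.0109]
eef_rot: [-2.238, -2.203, 0.001]
wrist_force: [0.1, -0.9, 0.0]
finger_gap: 0.0551
```

>>> send_rows(moves=[[[0,0,0],0],[[0,0,0],0],[[0,0,0],0],[[0,0,0],0],[[0,0,0],0],[[0,0,0],0],[[0,0,0],0]], jaw=2, grip_force=20)

```text
time: 7.62
position: [0.5539, 0.0646, 0.0119]
eef_rot: [2.239, 2.204, 0.001]
wrist_force: [-0.1, -0.4, 1.6]
finger_gap: 0.0338
```

Gripped: the gap stopped at 33.8 mm. Next, lift and carry it to the bin.

>>> send_rows(moves=[[[0,0,-1],0],[[0,0,-3],0],[[0,0,-7],0],[[0,0,-11],0],[[0,0,-14],0],[[3,-1,-14],0],[[7,-2.2,-14],0],[[11,-3.5,-14],0],[[15,-4.8,-14],0],[[19,-6.1,-14],0],[[23,-7.4,-14],0],[[27,-8.7,-14],0],[[31,-10,-14],0],[[33.3,-10.7,-14],0],[[33.3,-10.7,-14],0],[[33.3,-10.7,-11],0],[[33.3,-10.7,-8],0],[[33.3,-10.7,-5],0],[[33.3,-10.7,-3],0],[[33.3,-10.7,-3],0]])

```text
time: 9.28
position: [0.4495, 0.3967, 0.0376]
eef_rot: [-2.238, -2.202, 0.014]
wrist_force: [-0.1, -0.4, -1.3]
finger_gap: 0.0333
```

>>> send_rows(moves=[[[0,0,0],0],[[0,0,0],0],[[0,0,0],0],[[0,0,0],0],[[0,0,0],0],[[0,0,-3],0],[[0,0,-7],0],[[0,0,-11],0],[[0,0,-15],0],[[0,0,-15],0],[[0,0,-15],0]], jaw=5.5)

```text
time: 10.2
position: [0.4533, 0.4001, 0.1954]
eef_rot: [2.238, 2.203, 0.011]
wrist_force: [-0.1, -0.9, -1.1]
finger_gap: 0.0552
```

```bash
python3 - <<'E'
from h import *
d=snap('wrist','w6');t=snap('top','top2');H=hsv(t)
s=get_state();print(s['time'],s['position'],s['qpos'].round(2))
# drawer inside: pale left?
m=np.zeros(H.shape[:2],bool); m[160:200,250:335]=1
print('pale in drawer',(m&(H[:,:,2]>105)&(H[:,:,1]<130)).sum(), 'pale in drawer before',(m&(hsv(load('top0'))[:,:,2]>105)&(hsv(load('top0'))[:,:,1]<130)).sum())
a=(255*(d['frame'][:,:,::-1]/255.)**.6).astype('uint8');b=(255*(t['frame'][90:290,150:470,::-1]/255.)**.6).astype('uint8')
cv2.imwrite('pics/c6.png',np.vstack([cv2.resize(a,(480,300)),cv2.resize(b,(480,300))]))
for p in[(.5585,.1095),(.44,-.16)]: plan([*p,.17],np.pi/2)
E
```

```text
10.3 [0.45165285 0.39891392 0.19135794] [ 0.6   0.49  1.3   0.    1.36 -0.96]
pale in drawer 107 pale in drawer before 376
plan [-28.77  11.14   2.14] spin -0.016 jaw now 1.555 q6 -0.96 z 0.1914
plan [-55.9   -0.28   2.15] spin -0.016 jaw now 1.555 q6 -0.96 z 0.1914
```

View pics/c6.png

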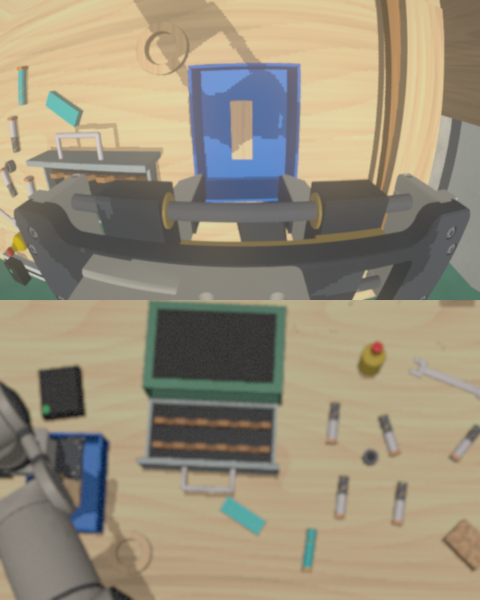

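The offcut lies in the bin (seen at 241,130 in the wrist half) and the drawer is clear. Next I take a wrist look from above the rack.

>>> send_rows(moves=[[[-4,1.5,0],0],[[-8,3,0],0],[[-12,4.6,0],0],[[-16,6.2,0],0],[[-20,7.7,0],0],[[-24,9.3,0],0],[[-27,10.5,0],0],[[-28.8,11.1,0],0],[[-28.8,11.1,0],0],[[-28.8,11.1,0],0],[[-28.8,11.1,0],0]])

```text
time: 11.22
position: [0.5576, 0.1102, 0.1905]
eef_rot: [-2.237, -2.203, 0.002]
wrist_force: [0.3, 0.3, -0.1]
finger_gap: 0.0547
```

```bash
python3 - <<'E'
from h import *
d=snap('wrist','w7');H=hsv(d);s=d['s'];print(s['time'],s['position'])
b=(H[:,:,0]<17)&(H[:,:,1]>110)&(H[:,:,2]>60); b[:120]=0;b[240:]=0;b[:,:200]=0;b[:,440:]=0
for a,r,k in rects(b,60):
    P=k.reshape(-1,2); print('blob',a,P.min(0),P.max(0))
    # lower/upper envelope per column -> notch pattern
    xs=np.arange(P[:,0].min(),P[:,0].max()+1)
    up=np.array([P[P[:,0]==x,1].min() for x in xs]);lo=np.array([P[P[:,0]==x,1].max() for x in xs])
    print(' up',up.tolist());print(' lo',lo.tolist())
for n,z in(('top',.039),):
    print(cast(d,[(322,165)],z))
t=load('top2');H=hsv(t)
m=np.zeros(H.shape[:2],bool);m[150:250,355:480]=1
c=m&((H[:,:,1]<62)|(H[:,:,2]<90)|((H[:,:,0]<13)&(H[:,:,2]>90)))
for a,r,k in rects(cv2.morphologyEx(c.astype('uint8'),cv2.MORPH_CLOSE,np.ones((3,3)))): print(np.round(r[0]),*long_axis(t,k,.011))
E
```

```text
11.2167 [0.55763333 0.11016091 0.19054055]
blob 2091.0 [220 195] [423 208]
 up [199, 198, 197, 197, 196, 196, 196, 196, 195, 195, 195, 195, 195, 195, 195, 195, 195, 195, 195, 196, 196, 196, 196, 196, 196, 196, 196, 196, 196, 196, 196, 196, 196, 196, 196, 196, 197, 197, 196, 196, 196, 196, 196, 196, 196, 196, 196, 196, 196, 196, 196, 196, 196, 196, 196, 197, 196, 196, 196, 196, 196, 196, 196, 196, 196, 196, 196, 196, 196, 196, 196, 196, 196, 197, 197, 197, 196, 196, 196, 196, 196, 196, 196, 196, 196, 196, 196, 196, 196, 196, 196, 197, 197, 197, 197, 197, 197, 196, 196, 196, 196, 196, 196, 196, 196, 196, 196, 196, 196, 197, 197, 197, 197, 197, 196, 196, 196, 196, 196, 196, 196, 196, 196, 196, 196, 196, 196, 196, 197, 197, 197, 197, 197, 197, 196, 196, 196, 196, 196, 196, 196, 196, 196, 196, 196, 196, 197, 197, 197, 197, 197, 196, 196, 196, 196, 196, 196, 196, 196, 196, 196, 196, 196, 197, 197, 197, 198, 198, 198, 197, 197, 197, 197, 197, 197, 197, 197, 197, 197, 197, 197, 197, 197, 197, 197, 197, 197, 197, 197, 197, 197, 197, 197, 197, 197, 197, 197, 197, 197, 197, 198, 198, 199, 200]

[... 3031 characters left out ...]
 163, 163, 163, 163, 163, 164, 164, 163, 164, 164, 165, 165, 165, 165, 165, 165, 165, 165, 165, 166, 165, 166, 166, 166, 166, 166, 166, 165, 164]
[[0.54189719 0.11028865 0.039     ]]
[416. 224.] [ 0.43203851 -0.28545541] 3.0207372 [20.97242355 81.90631866]
[377. 220.] [ 0.44192151 -0.16494313] 3.0572374 [20.13121796 81.92607117]
[396. 195.] [ 0.52396869 -0.22392509] 2.3746586 [26.75281143 34.35060883]
[460. 185.] [ 0.55949036 -0.42629767] 2.4999895 [19.93626404 92.72914124]
[409. 179.] [ 0.57560492 -0.26302374] 0.30790055 [21.40011215 83.39420319]
[372. 172.] [ 0.59685132 -0.14592824] 3.041614 [20.77350807 86.42481232]
[468. 153.] [ 0.66576227 -0.45646503] 1.5925201 [19.93979645 48.08174515]
```

```bash
python3 - <<'E'
from h import *
d=load('w7')
B=cast(d,[(229,207.5),(268,207.7),(304,208.3),(341,208.4),(378,208.4),(413,208.5)],.039)
F=cast(d,[(225,164.5),(266,163.6),(305,163.5),(342,164.5),(381,164.5),(420,166)],.039)
print(B.round(4).tolist(),F.round(4).tolist())
print('notch y',cast(d,[(247.5,205),(285,205),(322.2,205),(359.5,206),(395.5,206)],.030).round(4).tolist())
yb=np.polyfit(B[:,1],B[:,0],1);yf=np.polyfit(F[:,1],F[:,0],1);print(yb,yf)
E
```

```text
[[0.5902, -0.0018, 0.039], [0.5911, 0.0461, 0.039], [0.5924, 0.0885, 0.039], [0.5933, 0.1315, 0.039], [0.5941, 0.1752, 0.039], [0.5952, 0.2184, 0.039]] [[0.5381, -0.0019, 0.039], [0.5388, 0.047, 0.039], [0.5398, 0.0913, 0.039], [0.5416, 0.1327, 0.039], [0.542, 0.1772, 0.039], [0.5436, 0.2239, 0.039]]
notch y [[0.5901, 0.0192, 0.03], [0.5908, 0.0653, 0.03], [0.5915, 0.1097, 0.03], [0.5936, 0.1543, 0.03], [0.5944, 0.1986, 0.03]]
[0.02265136 0.59022621] [0.02478565 0.53788975]
```

```bash
cat >> h.py <<'E'
def cutter(d,xy,rad=.06):
    "find cutter near xy in wrist image; returns centre, axis, size, and head(orange) point"
    H=hsv(d); c=(H[:,:,1]<62)|(H[:,:,2]<75)|((H[:,:,0]<13)&(H[:,:,2]>90)); c[225:]=0
    v,u=np.nonzero(c); P=cast(d,np.c_[u,v],.011)[:,:2]; ok=np.linalg.norm(P-np.array(xy),axis=1)<rad
    m=np.zeros(c.shape,'uint8'); m[v[ok],u[ok]]=1; m=cv2.morphologyEx(m,cv2.MORPH_OPEN,np.ones((3,3)));m=cv2.morphologyEx(m,cv2.MORPH_CLOSE,np.ones((5,5)))
    for a,r,k in sorted(rects(m,60),key=lambda q:-q[0])[:4]:
        c0,an,sz=long_axis(d,k,.011); print('obj',int(a),np.round(r[0]),c0.round(4),'axis',round(float(an),3),'size',sz.round(0))
E
python3 - <<'E'
from h import *
plan([.597,-.146,.12],3.05+np.pi/2)
E
```

```text
plan [-25.6    4.32   7.07] spin 0.077 jaw now 1.556 q6 -1.5 z 0.1909
```

>>> send_rows(moves=[[[-4,0.6,0],0.02],[[-8,1.3,0],0.04],[[-12,2,0],0.077],[[-16,2.7,1],0.077],[[-20,3.4,3],0.077],[[-23,4,5],0.077],[[-25.6,4.3,6.5],0.077],[[-25.6,4.3,7],0.077],[[-25.6,4.3,7],0.077],[[-25.6,4.3,7],0.077]], jaw=4.5)

```text
time: 12.1
position: [0.5975, -0.1454, 0.1216]
eef_rot: [-2.32, -2.117, -0.0]
wrist_force: [-0.2, 0.3, 1.0]
finger_gap: 0.0448
```

```bash
python3 - <<'E'
from h import *
d=snap('wrist','w8');s=d['s'];print(s['time'],s['position'])
cutter(d,(.597,-.146))
f=d['frame'][100:300,200:440,::-1];cv2.imwrite('pics/w8g.png',cv2.resize((255*(f/255.)**.6).astype('uint8'),None,fx=2.5,fy=2.5))
E
```

```text
12.1 [ 0.59746004 -0.14539812  0.12158624]
obj 1337 [321. 184.] [ 0.5949 -0.1463] axis 3.041 size [20. 84.]
```

View pics/w8g.png

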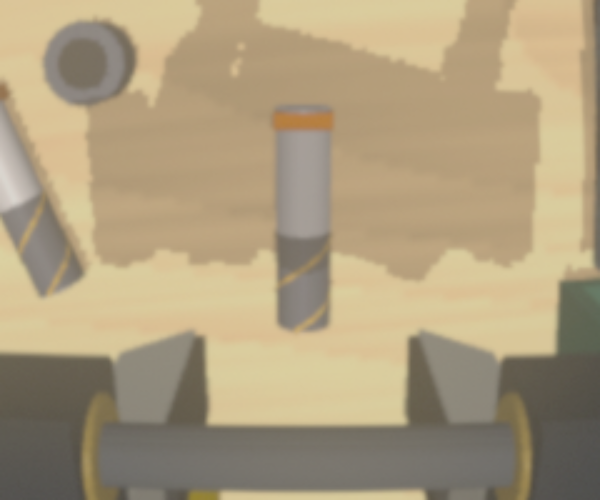

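The picture shows cutter 1 upright between the open jaws, centred at about (321,187) in the full frame. I descend in stages, watching the force.

>>> send_rows(moves=[[[-0.1,0,3],0.01],[[-0.1,0,6],0.01],[[-0.1,0,9],0.01],[[-0.1,0,11],0.01],[[-0.1,0,12],0.01],[[-0.1,0,13],0.01],[[-0.1,0,13.5],0.01],[[-0.1,0,13.5],0.01]])

```text
time: 12.82
position: [0.5977, -0.1476, -0.0131]
eef_rot: [2.332, 2.105, 0.0]
wrist_force: [-0.1, -0.8, -0.3]
finger_gap: 0.045
```

>>> send_rows(moves=[[[0,0,0.2],0],[[0,0,0.4],0],[[0,0,0.6],0],[[0,0,0.8],0],[[0,0,0.8],0]])

```text
time: 13.23
position: [0.5973, -0.1482, -0.0214]
eef_rot: [-2.333, -2.104, -0.0]
wrist_force: [-1.0, -0.3, -0.1]
finger_gap: 0.0448
```

>>> send_rows(moves=[[[0,0,0.1],0],[[0,0,0.2],0],[[0,0,0.3],0],[[0,0,0.4],0],[[0,0,0.4],0]])

```text
time: 13.65
position: [0.5972, -0.1481, -0.0256]
eef_rot: [-2.332, -2.104, 0.0]
wrist_force: [-0.0, -0.3, 0.0]
finger_gap: 0.0449
```

>>> send_rows(moves=[[[0,0,0.1],0],[[0,0,0.2],0],[[0,0,0.2],0]])

```text
time: 13.9
position: [0.5972, -0.1481, -0.0276]
eef_rot: [-2.332, -2.104, 0.0]
wrist_force: [-0.2, -0.7, 1.3]
finger_gap: 0.0451
```

>>> send_rows(moves=[[[0,0,0.1],0],[[0,0,0.2],0],[[0,0,0.2],0]])

```text
time: 14.15
position: [0.5972, -0.1481, -0.0295]
eef_rot: [-2.332, -2.104, 0.0]
wrist_force: [-0.1, 0.6, -0.1]
finger_gap: 0.045
```

>>> send_rows(moves=[[[0,0,0.1],0],[[0,0,0.15],0],[[0,0,0.15],0]])

```text
time: 14.4
position: [0.5973, -0.1481, -0.0309]
eef_rot: [-2.333, -2.104, 0.0]
wrist_force: [0.5, 0.2, 0.2]
finger_gap: 0.0448
```

>>> send_rows(moves=[[[0,0,0.1],0],[[0,0,0.15],0],[[0,0,0.15],0]])

```text
time: 14.65
position: [0.5973, -0.1481, -0.0324]
eef_rot: [-2.333, -2.104, 0.0]
wrist_force: [-0.8, -0.3, 0.7]
finger_gap: 0.0448
```

No bench contact down to a reading of −0.0324, so I grip here. Relative height then needs no calibration: cutter centre = reading + 0.0434, and it rests in a groove at a reading of about −0.0014.

>>> send_rows(moves=[[[0,0,0],0],[[0,0,0],0],[[0,0,0],0],[[0,0,0],0],[[0,0,0],0],[[0,0,0],0],[[0,0,0],0],[[0,0,0],0]], jaw=1, grip_force=25)

```text
time: 15.32
position: [0.5974, -0.1481, -0.0322]
eef_rot: [-2.333, -2.104, -0.0]
wrist_force: [1.0, 0.4, 0.9]
finger_gap: 0.0213
```

>>> send_rows(moves=[[[0,0,-1],0],[[0,0,-3],0],[[0,0,-6],0],[[0,0,-10],0],[[0,0,-13],0],[[0,0,-15],0],[[0,0,-15],0],[[0,0,-15],0]])

```text
time: 15.98
position: [0.5977, -0.1483, 0.1189]
eef_rot: [2.331, 2.103, 0.002]
wrist_force: [-0.4, 0.0, -2.0]
finger_gap: 0.0208
```

```bash
cat >> h.py <<'E'
def groove(i): return [.5617+(i-2)*.0011,.1104+(i-2)*.045]
GJ=np.pi/2-.0237
E
python3 - <<'E'
from h import *
plan([*groove(0),.118],GJ)
d=snap('wrist','w9')
f=d['frame'][100:300,200:440,::-1];cv2.imwrite('pics/w9g.png',cv2.resize((255*(f/255.)**.6).astype('uint8'),None,fx=2.5,fy=2.5))
E
```

```text
plan [16.39 -5.53  0.07] spin -0.079 jaw now 1.468 q6 -1.84 z 0.1189
```

View pics/w9g.png

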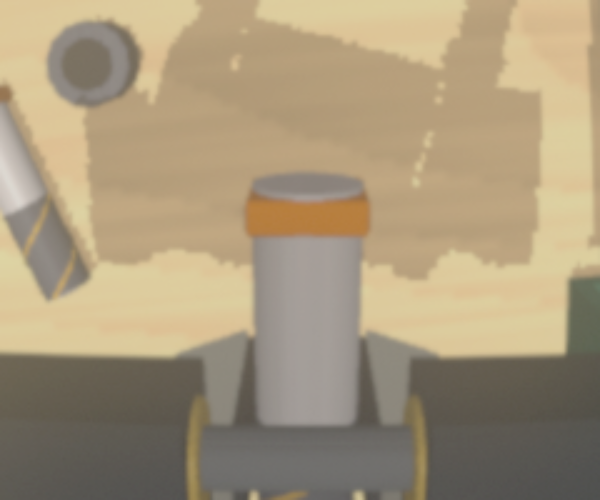

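Cutter 1 is held straight, with the collar towards the robot at about (322,186). I move it over groove 0.

>>> send_rows(moves=[[[4,-1.3,0],-0.04],[[8,-2.7,0],-0.079],[[12,-4,0],-0.079],[[15,-5.1,0],-0.079],[[16.4,-5.5,0],-0.079],[[16.4,-5.5,2],-0.079],[[16.4,-5.5,5],-0.079],[[16.4,-5.5,8],-0.079],[[16.4,-5.5,9.5],-0.079],[[16.4,-5.5,10.3],-0.079],[[16.4,-5.5,10.3],-0.079],[[16.4,-5.5,10.3],-0.079],[[16.4,-5.5,10.3],-0.079]])

```text
time: 17.12
position: [0.5602, 0.0205, 0.0154]
eef_rot: [2.247, 2.194, 0.001]
wrist_force: [-0.2, -0.4, -1.1]
finger_gap: 0.0212
```

```bash
python3 - <<'E'
from h import *
plan([*groove(0),-.0014],GJ)
E
```

```text
plan [-0.01 -0.07  1.68] spin -0.0 jaw now 1.547 q6 -1.65 z 0.0154
```

>>> send_rows(moves=[[[0,0,0.3],0],[[0,0,0.6],0],[[0,0,0.9],0],[[0,0,1.1],0],[[0,0,1.3],0],[[0,0,1.4],0],[[0,0,1.4],0]])

```text
time: 17.7
position: [0.5593, 0.0207, 0.0004]
eef_rot: [-2.247, -2.195, 0.0]
wrist_force: [-0.6, 0.3, -2.0]
finger_gap: 0.0212
```

>>> send_rows(moves=[[[0,0,0.1],0],[[0,0,0.2],0],[[0,0,0.2],0]])

```text
time: 17.95
position: [0.5596, 0.0205, -0.0012]
eef_rot: [2.247, 2.195, 0.0]
wrist_force: [0.1, -0.8, -0.3]
finger_gap: 0.0216
```

>>> send_rows(moves=[[[0,0,0.1],0],[[0,0,0.1],0],[[0,0,0.1],0]])

```text
time: 18.2
position: [0.56, 0.0203, -0.0016]
eef_rot: [2.247, 2.194, 0.001]
wrist_force: [-0.7, -2.6, 4.5]
finger_gap: 0.0214
```

The z force rises to +4.5 N at a reading of −0.0016, against the −0.0014 expected. The cutter rests in the groove, so I release and lift.

>>> send_rows(moves=[[[0,0,0],0],[[0,0,0],0],[[0,0,0],0],[[0,0,0],0],[[0,0,-1],0],[[0,0,-2],0],[[0,0,-4],0],[[0,0,-7],0],[[0,0,-10],0],[[0,0,-12],0],[[0,0,-12],0],[[0,0,-12],0]], jaw=3)

```text
time: 19.2
position: [0.5604, 0.0206, 0.1199]
eef_rot: [2.245, 2.193, 0.004]
wrist_force: [-0.7, 0.3, 0.7]
finger_gap: 0.0296
```

```bash
cat >> h.py <<'E'
def topcut(f):
    t=snap('top',f);H=hsv(t)
    m=np.zeros(H.shape[:2],bool);m[145:260,345:490]=1
    c=m&((H[:,:,1]<62)|(H[:,:,2]<90)|((H[:,:,0]<13)&(H[:,:,2]>90)))
    for a,r,k in rects(cv2.morphologyEx(c.astype('uint8'),cv2.MORPH_CLOSE,np.ones((3,3)))):
        c0,an,sz=long_axis(t,k,.011);print('top',np.round(r[0]),c0.round(3),round(float(an),3),sz.round(0))
E
python3 - <<'E'
from h import *
topcut('top3')
d=snap('wrist','w10');print(d['s']['time'],d['s']['position'])
plan([.444,-.165,.12],3.045+np.pi/2)
H=hsv(d);m=(H[:,:,0]<15)&(H[:,:,1]>150)&(H[:,:,2]>130)
for a,r,k in rects(m,15): print('orange',a,np.round(r[0]),cast(d,r[0],.053).round(3))
E
```

```text
top [450. 254.] [ 0.341 -0.39 ] 0.716 [ 9. 45.]
top [416. 225.] [ 0.43  -0.285] 3.021 [22. 85.]
top [377. 220.] [ 0.442 -0.165] 3.048 [21. 83.]
top [396. 194.] [ 0.525 -0.223] 1.593 [29. 32.]
top [460. 185.] [ 0.559 -0.426] 2.488 [20. 93.]
top [409. 179.] [ 0.576 -0.263] 0.308 [21. 83.]
top [462. 149.] [ 0.677 -0.435] 1.335 [29. 92.]
top [348. 162.] [ 0.628 -0.071] 0.016 [ 23. 113.]
19.25 [0.55943599 0.02068455 0.11837012]
plan [-18.84 -11.05  -0.25] spin 0.073 jaw now 1.547 q6 -1.65 z 0.1174
orange 96.5 [298. 223.] [[ 0.58  -0.001  0.053]]
orange 173.0 [396. 222.] [[0.582 0.087 0.053]]
orange 173.0 [350. 222.] [[0.58  0.045 0.053]]
orange 298.5 [492. 219.] [[0.583 0.186 0.053]]
orange 198.5 [440. 220.] [[0.582 0.129 0.053]]
orange 20.0 [ 23. 179.] [[ 0.523 -0.354  0.053]]
orange 350.5 [499. 170.] [[0.534 0.188 0.053]]
orange 290.5 [451. 168.] [[0.533 0.136 0.053]]
orange 161.0 [320. 152.] [[0.519 0.02  0.053]]
```

Cutter 1 is seated: its collar measures (0.519, 0.020), as expected. Next is the cutter at (0.442,−0.165).

>>> send_rows(moves=[[[-3,-1.8,0],0.03],[[-6,-3.6,0],0.073],[[-9,-5.4,0],0.073],[[-12,-7.2,0],0.073],[[-15,-9,0],0.073],[[-18,-10.6,0],0.073],[[-18.8,-11,0],0.073],[[-18.8,-11,0],0.073],[[-18.8,-11,0],0.073]], jaw=4.5)

```text
time: 20.05
position: [0.4448, -0.1644, 0.1171]
eef_rot: [-2.327, -2.108, -0.0]
wrist_force: [-0.3, -0.2, 0.7]
finger_gap: 0.0449
```

```bash
python3 - <<'E'
from h import *
d=snap('wrist','w11');s=d['s'];print(s['time'],s['position'])
cutter(d,(.443,-.165)); plan([.443,-.165,-.0324],3.045+np.pi/2)
E
```

```text
20.05 [ 0.44481586 -0.16438162  0.1170663 ]
obj 1444 [321. 185.] [ 0.4426 -0.1653] axis 3.033 size [20. 80.]
plan [-0.15 -0.2  14.96] spin -0.0 jaw now 1.474 q6 -1.99 z 0.1172
```

>>> send_rows(moves=[[[-0.1,0,3],0.01],[[-0.1,0,6],0.01],[[-0.1,0,9],0.01],[[-0.1,0,11.5],0.01],[[-0.1,0,13],0.01],[[-0.1,0,14],0.01],[[-0.1,0,14.6],0.01],[[-0.1,0,14.9],0.01],[[-0.1,0,14.9],0.01],[[-0.1,0,14.9],0.01]])

```text
time: 20.93
position: [0.4456, -0.1657, -0.0306]
eef_rot: [2.335, 2.099, 0.001]
wrist_force: [-0.2, 0.0, 0.0]
finger_gap: 0.0454
```

>>> send_rows(moves=[[[0,0,0],0],[[0,0,0],0],[[0,0,0],0],[[0,0,0],0],[[0,0,0],0],[[0,0,0],0],[[0,0,0],0]], jaw=1)

```text
time: 21.52
position: [0.4451, -0.1658, -0.031]
eef_rot: [2.336, 2.099, 0.0]
wrist_force: [-0.6, -0.5, 5.4]
finger_gap: 0.0212
```

>>> send_rows(moves=[[[0,0,-1],0],[[0,0,-3],0],[[0,0,-6],0],[[0,0,-10],0],[[0,0,-13],0],[[0,0,-15],0],[[0,0,-15],0],[[0,0,-15],0]])

```text
time: 22.18
position: [0.4451, -0.1657, 0.1194]
eef_rot: [2.336, 2.099, 0.001]
wrist_force: [0.0, -0.2, -3.7]
finger_gap: 0.0213
```

```bash
python3 - <<'E'
from h import *
plan([*groove(1),.118],GJ)
E
```

```text
plan [24.21  9.03  0.14] spin -0.083 jaw now 1.464 q6 -1.98 z 0.1194
```

>>> send_rows(moves=[[[4,1.5,0],-0.04],[[8,3,0],-0.083],[[12,4.5,0],-0.083],[[16,6,0],-0.083],[[20,7.5,0],-0.083],[[23,8.6,0],-0.083],[[24.2,9,0],-0.083],[[24.2,9,0],-0.083],[[24.2,9,2.5],-0.083],[[24.2,9,5.5],-0.083],[[24.2,9,8.5],-0.083],[[24.2,9,9.8],-0.083],[[24.2,9,10.3],-0.083],[[24.2,9,10.3],-0.083],[[24.2,9,10.3],-0.083],[[24.2,9,10.3],-0.083]])

```text
time: 23.52
position: [0.561, 0.0648, 0.0168]
eef_rot: [2.247, 2.193, 0.002]
wrist_force: [-0.7, -0.1, -2.4]
finger_gap: 0.0213
```

```bash
python3 - <<'E'
from h import *
plan([*groove(1),.0],GJ)
E
```

```text
plan [ 0.06 -0.04  1.68] spin -0.001 jaw now 1.546 q6 -1.57 z 0.0168
```

>>> send_rows(moves=[[[0.05,0,0.3],0],[[0.05,0,0.6],0],[[0.05,0,0.9],0],[[0.05,0,1.1],0],[[0.05,0,1.3],0],[[0.05,0,1.4],0],[[0.05,0,1.4],0]])

```text
time: 24.1
position: [0.56, 0.0659, 0.0014]
eef_rot: [-2.247, -2.195, 0.0]
wrist_force: [0.6, 1.0, -2.7]
finger_gap: 0.0215
```

>>> send_rows(moves=[[[0,0,0.1],0],[[0,0,0.2],0],[[0,0,0.2],0]])

```text
time: 24.35
position: [0.5606, 0.0656, 0.0002]
eef_rot: [2.247, 2.194, 0.001]
wrist_force: [-0.6, -1.1, 0.4]
finger_gap: 0.0214
```

>>> send_rows(moves=[[[0,0,0.1],0],[[0,0,0.1],0],[[0,0,0.1],0]])

```text
time: 24.6
position: [0.5613, 0.0654, -0.0001]
eef_rot: [2.246, 2.193, 0.003]
wrist_force: [-0.5, -2.1, 6.4]
finger_gap: 0.0213
```

Contact is where expected: reading −0.0001 with the force up 9 N. I release narrowly because groove 0 is occupied, lift, and re-survey the bench.

>>> send_rows(moves=[[[0,0,0],0],[[0,0,0],0],[[0,0,0],0],[[0,0,0],0],[[0,0,-0.5],0],[[0,0,-1],0],[[0,0,-2],0],[[0,0,-4],0],[[0,0,-7],0],[[0,0,-10],0],[[0,0,-12],0],[[0,0,-12],0],[[0,0,-12],0]], jaw=2.6)

```text
time: 25.68
position: [0.5611, 0.0659, 0.1207]
eef_rot: [2.246, 2.193, 0.004]
wrist_force: [-0.1, 0.5, -0.9]
finger_gap: 0.026
```

```bash
python3 - <<'E'
from h import *
topcut('top4')
d=snap('wrist','w12');print(d['s']['time'],d['s']['position'])
plan([.577,-.264,.118],.308+np.pi/2)
plan([.432,-.285,.118],3.021+np.pi/2)
H=hsv(d);m=(H[:,:,0]<15)&(H[:,:,1]>150)&(H[:,:,2]>130)
for a,r,k in rects(m,15):
  if r[0][1]<165: print('orange',a,np.round(r[0]),cast(d,r[0],.053).round(3))
E
```

```text
top [450. 254.] [ 0.341 -0.39 ] 0.716 [ 9. 45.]
top [416. 224.] [ 0.432 -0.285] 3.032 [21. 82.]
top [396. 194.] [ 0.525 -0.223] 1.593 [29. 32.]
top [460. 185.] [ 0.56  -0.427] 2.488 [20. 93.]
top [409. 180.] [ 0.574 -0.263] 0.308 [21. 86.]
top [463. 147.] [ 0.684 -0.438] 1.122 [29. 91.]
25.7333 [0.56015907 0.06586164 0.11925412]
plan [-3.294e+01  2.520e+00  3.000e-02] spin -0.332 jaw now 1.547 q6 -1.57 z 0.1183
plan [-35.38 -11.92   0.04] spin 0.097 jaw now 1.547 q6 -1.57 z 0.1183
orange 145.5 [268. 158.] [[0.523 0.021 0.053]]
orange 162.0 [320. 146.] [[0.514 0.065 0.053]]
orange 28.5 [44. 68.] [[ 0.399 -0.241  0.053]]
```

>>> send_rows(moves=[[[-4,-1.3,0],0.04],[[-8,-2.7,0],0.097],[[-12,-4,0],0.097],[[-16,-5.4,0],0.097],[[-20,-6.7,0],0.097],[[-24,-8,0],0.097],[[-28,-9.4,0],0.097],[[-32,-10.8,0],0.097],[[-34.5,-11.6,0],0.097],[[-35.4,-11.8,0],0.097],[[-35.4,-11.8,0],0.097],[[-35.4,-11.8,0],0.097]], jaw=4.5)

```text
time: 26.78
position: [0.4334, -0.2845, 0.1177]
eef_rot: [-2.351, -2.08, -0.0]
wrist_force: [0.6, 0.1, -0.0]
finger_gap: 0.045
```

```bash
python3 - <<'E'
from h import *
d=snap('wrist','w13');s=d['s'];print(s['time'],s['position'])
cutter(d,(.432,-.285)); plan([.433,-.286,-.030],3.03+np.pi/2)
E
```

```text
26.7833 [ 0.43337588 -0.28451136  0.11769363]
obj 1462 [320. 186.] [ 0.4315 -0.2867] axis 2.993 size [21. 79.]
plan [-0.25 -0.03 14.79] spin -0.009 jaw now 1.45 q6 -2.18 z 0.1179
```

>>> send_rows(moves=[[[-0.2,0,3],0.02],[[-0.2,0,6],0.02],[[-0.2,0,9],0.02],[[-0.2,0,11.5],0.02],[[-0.2,0,13],0.02],[[-0.2,0,14],0.02],[[-0.2,0,14.6],0.02],[[-0.2,0,14.8],0.02],[[-0.2,0,14.8],0.02],[[-0.2,0,14.8],0.02]])

```text
time: 27.67
position: [0.4343, -0.2874, -0.0284]
eef_rot: [2.371, 2.059, 0.0]
wrist_force: [-0.1, 0.1, 0.5]
finger_gap: 0.045
```

>>> send_rows(moves=[[[0,0,0],0],[[0,0,0],0],[[0,0,0],0],[[0,0,0],0],[[0,0,0],0],[[0,0,0],0],[[0,0,0],0]], jaw=1)

```text
time: 28.25
position: [0.4338, -0.2875, -0.029]
eef_rot: [2.372, 2.059, 0.0]
wrist_force: [-1.5, -0.1, 4.1]
finger_gap: 0.0214
```

>>> send_rows(moves=[[[0,0,-1],0],[[0,0,-3],0],[[0,0,-6],0],[[0,0,-10],0],[[0,0,-13],0],[[0,0,-15],0],[[0,0,-15],0],[[0,0,-15],0]])

```text
time: 28.92
position: [0.4338, -0.2873, 0.1214]
eef_rot: [2.371, 2.059, 0.0]
wrist_force: [0.5, 0.2, -3.2]
finger_gap: 0.0214
```

```bash
python3 - <<'E'
from h import *
plan([*groove(2),.118],GJ)
E
```

```text
plan [41.17  7.09  0.32] spin -0.117 jaw now 1.43 q6 -2.16 z 0.1214
```

>>> send_rows(moves=[[[4,0.7,0],-0.04],[[8,1.4,0],-0.08],[[12,2.1,0],-0.117],[[16,2.8,0],-0.117],[[20,3.5,0],-0.117],[[24,4.2,0],-0.117],[[28,4.9,0],-0.117],[[32,5.6,0],-0.117],[[36,6.2,0],-0.117],[[39.5,6.8,0],-0.117],[[41.2,7.1,0],-0.117],[[41.2,7.1,0],-0.117],[[41.2,7.1,2.5],-0.117],[[41.2,7.1,5.5],-0.117],[[41.2,7.1,8.5],-0.117],[[41.2,7.1,9.8],-0.117],[[41.2,7.1,10.3],-0.117],[[41.2,7.1,10.3],-0.117],[[41.2,7.1,10.3],-0.117],[[41.2,7.1,10.3],-0.117]])

```text
time: 30.58
position: [0.5625, 0.1104, 0.0187]
eef_rot: [2.247, 2.194, 0.002]
wrist_force: [0.5, 0.1, -2.5]
finger_gap: 0.0214
```

```bash
python3 - <<'E'
from h import *
plan([*groove(2),.002],GJ)
E
```

```text
plan [-0.01 -0.08  1.67] spin -0.0 jaw now 1.547 q6 -1.49 z 0.0187
```

>>> send_rows(moves=[[[0,0,0.3],0],[[0,0,0.6],0],[[0,0,0.9],0],[[0,0,1.1],0],[[0,0,1.3],0],[[0,0,1.4],0],[[0,0,1.4],0]])

```text
time: 31.17
position: [0.5615, 0.1107, 0.0034]
eef_rot: [-2.247, -2.195, 0.001]
wrist_force: [-0.4, -0.2, -1.8]
finger_gap: 0.0212
```

>>> send_rows(moves=[[[0,0,0.1],0],[[0,0,0.2],0],[[0,0,0.2],0]])

```text
time: 31.42
position: [0.562, 0.1106, 0.0021]
eef_rot: [2.247, 2.195, 0.001]
wrist_force: [-0.7, -1.8, 0.8]
finger_gap: 0.0215
```

>>> send_rows(moves=[[[0,0,0.1],0],[[0,0,0.1],0],[[0,0,0.1],0]])

```text
time: 31.67
position: [0.5627, 0.1104, 0.0019]
eef_rot: [2.246, 2.194, 0.003]
wrist_force: [-1.5, -1.6, 6.0]
finger_gap: 0.021
```

>>> send_rows(moves=[[[0,0,0],0],[[0,0,0],0],[[0,0,0],0],[[0,0,0],0],[[0,0,-0.5],0],[[0,0,-1],0],[[0,0,-2],0],[[0,0,-4],0],[[0,0,-7],0],[[0,0,-10],0],[[0,0,-12],0],[[0,0,-12],0],[[0,0,-12],0]], jaw=2.6)

```text
time: 32.75
position: [0.5626, 0.1108, 0.1228]
eef_rot: [2.246, 2.193, 0.005]
wrist_force: [0.3, 0.1, -0.3]
finger_gap: 0.0259
```

```bash
python3 - <<'E'
from h import *
topcut('top5')
d=snap('wrist','w14');print(d['s']['time'],d['s']['position'])
plan([.576,-.264,.12],.308+np.pi/2)
plan([.56,-.427,.12],2.488+np.pi/2)
H=hsv(d);m=(H[:,:,0]<15)&(H[:,:,1]>150)&(H[:,:,2]>130)
for a,r,k in rects(m,15):
  if r[0][1]<165: print('orange',a,np.round(r[0]),cast(d,r[0],.053).round(3))
E
```

```text
top [450. 254.] [ 0.341 -0.39 ] 0.716 [ 9. 45.]
top [396. 194.] [ 0.525 -0.223] 1.593 [29. 32.]
top [460. 185.] [ 0.559 -0.426] 2.472 [20. 93.]
top [409. 180.] [ 0.574 -0.263] 0.308 [21. 86.]
top [462. 149.] [ 0.677 -0.435] 1.335 [29. 92.]
32.8 [0.5616356  0.11072392 0.12126666]
plan [-3.743e+01  2.380e+00  3.000e-02] spin -0.332 jaw now 1.547 q6 -1.49 z 0.1203
plan [-5.376e+01  1.170e+00  3.000e-02] spin 0.63 jaw now 1.547 q6 -1.49 z 0.1203
orange 267.5 [211. 163.] [[0.526 0.014 0.053]]
orange 144.0 [320. 147.] [[0.516 0.11  0.053]]
orange 144.0 [268. 148.] [[0.515 0.065 0.053]]
```

>>> send_rows(moves=[[[-4,0.2,0],-0.1],[[-8,0.5,0],-0.2],[[-12,0.8,0],-0.332],[[-16,1,0],-0.332],[[-20,1.3,0],-0.332],[[-24,1.6,0],-0.332],[[-28,1.8,0],-0.332],[[-32,2,0],-0.332],[[-35.5,2.3,0],-0.332],[[-37.4,2.4,0],-0.332],[[-37.4,2.4,0],-0.332],[[-37.4,2.4,0],-0.332],[[-37.4,2.4,0],-0.332]], jaw=4.5)

```text
time: 33.93
position: [0.5762, -0.2626, 0.1195]
eef_rot: [-1.852, -2.534, -0.0]
wrist_force: [0.7, -0.3, 0.9]
finger_gap: 0.0453
```

```bash
python3 - <<'E'
from h import *
d=snap('wrist','w15');s=d['s'];print(s['time'],s['position'])
cutter(d,(.576,-.263)); plan([.576,-.263,-.028],.308+np.pi/2)
E
```

```text
33.9333 [ 0.57621189 -0.26255676  0.11949731]
obj 1388 [321. 186.] [ 0.5765 -0.2638] axis 0.299 size [20. 78.]
obj 288 [366. 157.] [ 0.5331 -0.2307] axis 0.945 size [13. 32.]
plan [-0.09 -0.06 14.79] spin 0.001 jaw now 1.88 q6 -2.43 z 0.1199
```

>>> send_rows(moves=[[[-0.1,0,3],0.01],[[-0.1,0,6],0.01],[[-0.1,0,9],0.01],[[-0.1,0,11.5],0.01],[[-0.1,0,13],0.01],[[-0.1,0,14],0.01],[[-0.1,0,14.6],0.01],[[-0.1,0,14.8],0.01],[[-0.1,0,14.8],0.01],[[-0.1,0,14.8],0.01]])

```text
time: 34.82
position: [0.5779, -0.2649, -0.0262]
eef_rot: [1.865, 2.526, 0.0]
wrist_force: [-0.8, -0.6, -0.3]
finger_gap: 0.0452
```

>>> send_rows(moves=[[[0,0,0],0],[[0,0,0],0],[[0,0,0],0],[[0,0,0],0],[[0,0,0],0],[[0,0,0],0],[[0,0,0],0]], jaw=1)

```text
time: 35.4
position: [0.5772, -0.2647, -0.0269]
eef_rot: [1.867, 2.526, 0.0]
wrist_force: [-0.5, 1.3, 3.7]
finger_gap: 0.0209
```

>>> send_rows(moves=[[[0,0,-1],0],[[0,0,-3],0],[[0,0,-6],0],[[0,0,-10],0],[[0,0,-13],0],[[0,0,-15],0],[[0,0,-15],0],[[0,0,-15],0]])

```text
time: 36.07
position: [0.5773, -0.2649, 0.1234]
eef_rot: [1.866, 2.525, 0.0]
wrist_force: [-0.7, 0.0, -2.6]
finger_gap: 0.0214
```

```bash
python3 - <<'E'
from h import *
plan([*groove(3),.12],GJ)
E
```

```text
plan [40.6  10.96  0.3 ] spin 0.322 jaw now 1.869 q6 -2.42 z 0.1234
```

>>> send_rows(moves=[[[4,1.1,0],0.1],[[8,2.2,0],0.2],[[12,3.2,0],0.322],[[16,4.3,0],0.322],[[20,5.4,0],0.322],[[24,6.5,0],0.322],[[28,7.5,0],0.322],[[32,8.6,0],0.322],[[36,9.7,0],0.322],[[39,10.5,0],0.322],[[40.6,11,0],0.322],[[40.6,11,0],0.322],[[40.6,11,2.5],0.322],[[40.6,11,5.5],0.322],[[40.6,11,8.5],0.322],[[40.6,11,9.8],0.322],[[40.6,11,10.3],0.322],[[40.6,11,10.3],0.322],[[40.6,11,10.3],0.322],[[40.6,11,10.3],0.322]])

```text
time: 37.73
position: [0.5638, 0.1555, 0.0207]
eef_rot: [2.247, 2.194, 0.002]
wrist_force: [0.5, -0.0, -2.8]
finger_gap: 0.0215
```

```bash
python3 - <<'E'
from h import *
plan([*groove(3),.004],GJ)
E
```

```text
plan [-0.01 -0.1   1.67] spin -0.0 jaw now 1.547 q6 -1.41 z 0.0207
```

>>> send_rows(moves=[[[0,0,0.3],0],[[0,0,0.6],0],[[0,0,0.9],0],[[0,0,1.1],0],[[0,0,1.3],0],[[0,0,1.4],0],[[0,0,1.4],0]])

```text
time: 38.32
position: [0.5628, 0.1557, 0.0054]
eef_rot: [-2.247, -2.195, 0.001]
wrist_force: [-0.3, -0.7, -2.7]
finger_gap: 0.0212
```

>>> send_rows(moves=[[[0,0,0.1],0],[[0,0,0.2],0],[[0,0,0.2],0]])

```text
time: 38.57
position: [0.5633, 0.1556, 0.0041]
eef_rot: [2.247, 2.195, 0.001]
wrist_force: [-1.1, -0.6, 1.4]
finger_gap: 0.0209
```

>>> send_rows(moves=[[[0,0,0.1],0],[[0,0,0.1],0],[[0,0,0.1],0]])

```text
time: 38.82
position: [0.5641, 0.1555, 0.004]
eef_rot: [2.246, 2.194, 0.003]
wrist_force: [-0.5, -2.2, 6.5]
finger_gap: 0.0211
```

>>> send_rows(moves=[[[0,0,0],0],[[0,0,0],0],[[0,0,0],0],[[0,0,0],0],[[0,0,-0.5],0],[[0,0,-1],0],[[0,0,-2],0],[[0,0,-4],0],[[0,0,-7],0],[[0,0,-10],0],[[0,0,-12],0],[[0,0,-12],0],[[0,0,-12],0]], jaw=2.6)

```text
time: 39.9
position: [0.5639, 0.1559, 0.1248]
eef_rot: [2.246, 2.193, 0.005]
wrist_force: [-0.4, 0.1, 0.3]
finger_gap: 0.0262
```

```bash
python3 - <<'E'
from h import *
topcut('top6')
d=snap('wrist','w16');print(d['s']['time'],d['s']['position'])
plan([.56,-.427,.12],2.485+np.pi/2)
H=hsv(d);m=(H[:,:,0]<15)&(H[:,:,1]>150)&(H[:,:,2]>130)
for a,r,k in rects(m,15):
  if r[0][1]<168: print('orange',a,np.round(r[0]),cast(d,r[0],.053).round(3))
E
```

```text
top [450. 254.] [ 0.341 -0.39 ] 0.716 [ 9. 45.]
top [396. 194.] [ 0.525 -0.223] 1.593 [29. 32.]
top [460. 185.] [ 0.56  -0.427] 2.488 [20. 93.]
top [462. 149.] [ 0.677 -0.435] 1.335 [29. 92.]
39.95 [0.56287934 0.15571696 0.12324648]
plan [-58.25   1.15   0.23] spin 0.633 jaw now 1.547 q6 -1.41 z 0.1223
orange 208.5 [170. 164.] [[0.526 0.015 0.053]]
orange 134.5 [218. 150.] [[0.516 0.066 0.053]]
orange 151.0 [320. 148.] [[0.519 0.155 0.053]]
orange 140.0 [268. 148.] [[0.518 0.11  0.053]]
```

>>> send_rows(moves=[[[-4,0.1,0],0.1],[[-8,0.2,0],0.2],[[-12,0.2,0],0.3],[[-16,0.3,0],0.4],[[-20,0.4,0],0.5],[[-24,0.5,0],0.6],[[-28,0.6,0],0.633],[[-32,0.6,0],0.633],[[-36,0.7,0],0.633],[[-40,0.8,0],0.633],[[-44,0.9,0],0.633],[[-48,1,0],0.633],[[-52,1,0],0.633],[[-56,1.1,0.2],0.633],[[-58.2,1.1,0.2],0.633],[[-58.2,1.1,0.2],0.633],[[-58.2,1.1,0.2],0.633],[[-58.2,1.1,0.2],0.633]], jaw=4.5)

```text
time: 41.5
position: [0.5598, -0.4251, 0.1192]
eef_rot: [-2.816, -1.385, 0.001]
wrist_force: [0.0, 0.3, -0.4]
finger_gap: 0.045
```

```bash
python3 - <<'E'
from h import *
d=snap('wrist','w17');s=d['s'];print(s['time'],s['position'])
cutter(d,(.56,-.427)); plan([.56,-.427,-.026],2.485+np.pi/2)
E
```

```text
41.5 [ 0.55975646 -0.42511788  0.11922842]
obj 1305 [320. 189.] [ 0.5601 -0.4278] axis 2.49 size [20. 72.]
plan [-0.2   0.16 14.58] spin 0.001 jaw now 0.915 q6 -1.67 z 0.1198
```

>>> send_rows(moves=[[[-0.2,0.3,3],0],[[-0.2,0.3,6],0],[[-0.2,0.3,9],0],[[-0.2,0.3,11.5],0],[[-0.2,0.3,13],0],[[-0.2,0.3,14],0],[[-0.2,0.3,14.4],0],[[-0.2,0.3,14.6],0],[[-0.2,0.3,14.6],0],[[-0.2,0.3,14.6],0]])

```text
time: 42.38
position: [0.5621, -0.4302, -0.0238]
eef_rot: [2.817, 1.386, 0.001]
wrist_force: [-0.0, -0.2, 0.2]
finger_gap: 0.0449
```

>>> send_rows(moves=[[[0,0,0],0],[[0,0,0],0],[[0,0,0],0],[[0,0,0],0],[[0,0,0],0],[[0,0,0],0],[[0,0,0],0]], jaw=1)

```text
time: 42.97
position: [0.5615, -0.4299, -0.0249]
eef_rot: [2.819, 1.386, 0.001]
wrist_force: [-0.3, 0.6, 2.2]
finger_gap: 0.0211
```

>>> send_rows(moves=[[[0,0,-1],0],[[0,0,-3],0],[[0,0,-6],0],[[0,0,-10],0],[[0,0,-13],0],[[0,0,-15],0],[[0,0,-15],0],[[0,0,-15],0]])

```text
time: 43.63
position: [0.5614, -0.43, 0.1255]
eef_rot: [2.818, 1.386, 0.001]
wrist_force: [-0.4, 0.1, -2.5]
finger_gap: 0.0212
```

```bash
python3 - <<'E'
from h import *
plan([*groove(4),.12],GJ)
d=snap('wrist','w18');H=hsv(d);m=(H[:,:,0]<15)&(H[:,:,1]>150)&(H[:,:,2]>130)
for a,r,k in rects(m,50): print('orange',a,np.round(r[0]))
d=load('w9');H=hsv(d);m=(H[:,:,0]<15)&(H[:,:,1]>150)&(H[:,:,2]>130)
for a,r,k in rects(m,50): print('orange cutter1',a,np.round(r[0]))
E
```

```text
plan [ 50.08 -38.29   0.48] spin -0.633 jaw now 0.914 q6 -1.68 z 0.1255
orange 194.0 [605. 229.]
orange cutter1 590.0 [322. 187.]
orange cutter1 125.0 [471. 167.]
orange cutter1 104.0 [508. 165.]
orange cutter1 76.0 [540. 164.]
orange cutter1 61.5 [568. 162.]
orange cutter1 55.0 [ 95. 155.]
orange cutter1 65.5 [570. 116.]
orange cutter1 86.0 [542. 115.]
orange cutter1 108.0 [509. 114.]
orange cutter1 131.0 [470. 112.]
orange cutter1 76.5 [171.   6.]
```

```bash
python3 - <<'E'
from h import *
d=load('w18')
f=d['frame'][100:300,200:440,::-1];cv2.imwrite('pics/w18g.png',cv2.resize((255*(f/255.)**.6).astype('uint8'),None,fx=2.5,fy=2.5))
E
```

```text
(no output)
```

View pics/w18g.png

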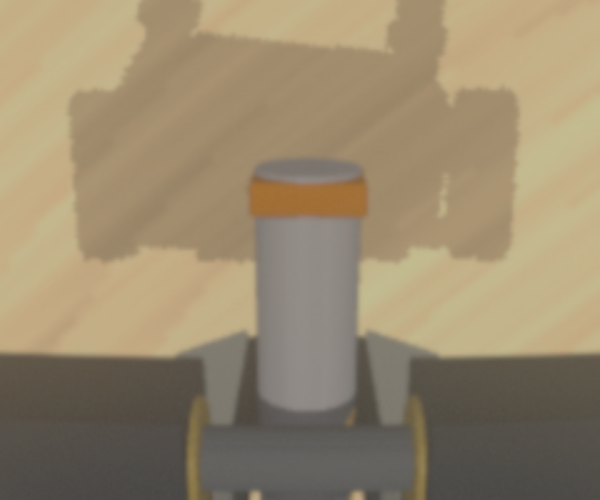

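Held straight; the collar is at about (323,179), so the cutter sits about 4 mm further towards the robot than cutter 1 did, and I compensate by +3 mm in x.

>>> send_rows(moves=[[[3.2,-2.4,0],-0.1],[[6.4,-4.8,0],-0.2],[[9.6,-7.3,0],-0.3],[[12.8,-9.7,0],-0.4],[[16,-12.1,0],-0.5],[[19.2,-14.5,0],-0.6],[[22.4,-16.9,0],-0.633],[[25.6,-19.4,0],-0.633],[[28.8,-21.8,0],-0.633],[[32,-24.2,0],-0.633],[[35.2,-26.6,0],-0.633],[[38.4,-29,0],-0.633],[[41.6,-31.5,0],-0.633],[[44.8,-33.9,0],-0.633],[[48,-36.3,0],-0.633],[[50.3,-38.1,0],-0.633],[[50.3,-38.1,0],-0.633],[[50.3,-38.1,0],-0.633],[[50.3,-38.1,0],-0.633]])

```text
time: 45.27
position: [0.5655, 0.2005, 0.1227]
eef_rot: [-2.246, -2.194, 0.005]
wrist_force: [0.3, -0.1, -2.4]
finger_gap: 0.0207
```

```bash
python3 - <<'E'
from h import *
g=groove(4);plan([g[0]+.003,g[1],.006],GJ)
E
```

```text
plan [1.000e-02 1.800e-01 1.167e+01] spin 0.0 jaw now 1.547 q6 -1.33 z 0.1227
```

>>> send_rows(moves=[[[0,0.1,2.5],0],[[0,0.1,5.5],0],[[0,0.1,8],0],[[0,0.1,9.5],0],[[0,0.1,10.1],0],[[0,0.1,10.1],0],[[0,0.1,10.1],0],[[0,0.1,10.1],0]])

```text
time: 45.93
position: [0.5687, 0.2008, 0.025]
eef_rot: [2.248, 2.193, 0.003]
wrist_force: [-1.1, 0.2, -1.8]
finger_gap: 0.0212
```

>>> send_rows(moves=[[[0,0,0.3],0],[[0,0,0.6],0],[[0,0,0.9],0],[[0,0,1.1],0],[[0,0,1.1],0]])

```text
time: 46.35
position: [0.5673, 0.2011, 0.0122]
eef_rot: [-2.247, -2.195, 0.001]
wrist_force: [0.8, -1.0, -1.8]
finger_gap: 0.0214
```

>>> send_rows(moves=[[[0,0,0.2],0],[[0,0,0.4],0],[[0,0,0.4],0]])

```text
time: 46.6
position: [0.5674, 0.2011, 0.0083]
eef_rot: [-2.247, -2.195, 0.001]
wrist_force: [-0.1, -0.0, -2.5]
finger_gap: 0.0211
```

>>> send_rows(moves=[[[0,0,0.1],0],[[0,0,0.2],0],[[0,0,0.2],0]])

```text
time: 46.85
position: [0.5678, 0.2011, 0.0068]
eef_rot: [2.247, 2.195, 0.0]
wrist_force: [-0.0, -0.9, -1.4]
finger_gap: 0.0213
```

>>> send_rows(moves=[[[0,0,0.1],0],[[0,0,0.1],0],[[0,0,0.1],0]])

```text
time: 47.1
position: [0.5682, 0.201, 0.0065]
eef_rot: [2.247, 2.194, 0.002]
wrist_force: [-1.1, -2.0, 4.8]
finger_gap: 0.0209
```

Contact at reading 0.0065, against about 0.006 expected. Release, lift, then check all five.

>>> send_rows(moves=[[[0,0,0],0],[[0,0,0],0],[[0,0,0],0],[[0,0,0],0],[[0,0,-0.5],0],[[0,0,-1],0],[[0,0,-2],0],[[0,0,-4],0],[[0,0,-7],0],[[0,0,-10],0],[[0,0,-13],0],[[-4,-4,-15],0],[[-8,-8,-16],0],[[-9,-10,-16],0],[[-9,-10,-16],0],[[-9,-10,-16],0]], jaw=2.6)

```text
time: 48.43
position: [0.4636, 0.1121, 0.1677]
eef_rot: [2.249, 2.192, 0.002]
wrist_force: [0.8, 0.8, 0.4]
finger_gap: 0.0259
```

```bash
python3 - <<'E'
from h import *
topcut('top7')
d=snap('wrist','w19');print(d['s']['time'],d['s']['position'])
H=hsv(d);m=(H[:,:,0]<15)&(H[:,:,1]>140)&(H[:,:,2]>110)
for a,r,k in rects(m,15): print('orange',a,np.round(r[0]),cast(d,r[0],.053).round(3))
cv2.imwrite('pics/w19g.png',(255*(d['frame'][:,:,::-1]/255.)**.6).astype('uint8'))
E
```

```text
top [450. 254.] [ 0.341 -0.39 ] 0.716 [ 9. 45.]
top [396. 194.] [ 0.525 -0.223] 1.593 [29. 32.]
top [462. 150.] [ 0.676 -0.435] 1.371 [30. 92.]
48.4833 [0.46541838 0.11302988 0.16746056]
orange 289.0 [632. 267.] [[0.625 0.681 0.053]]
orange 82.0 [339. 244.] [[0.531 0.13  0.053]]
orange 69.5 [305. 244.] [[0.53  0.093 0.053]]
orange 16.0 [363. 234.] [[0.52  0.155 0.053]]
orange 95.5 [320. 233.] [[0.517 0.11  0.053]]
orange 83.5 [279. 232.] [[0.515 0.065 0.053]]
orange 51.5 [146.  42.] [[ 0.298 -0.073  0.053]]
```

View pics/w19g.png

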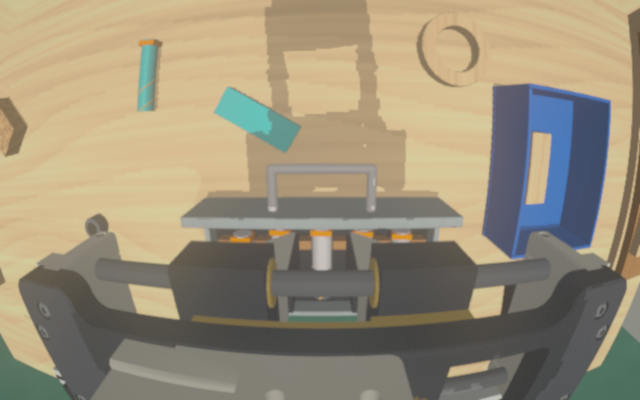

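All five collars are in a row at (240,279,320,362,401; y≈235), and the offcut is in the bin at (538,168). Next, stage behind the handle with fingers closed and take a clear top view.

>>> send_rows(moves=[[[0,-3,0],0],[[0,-6,0],0],[[0,-7.5,0],0],[[0,-7.5,4],0],[[0,-7.5,8],0],[[0,-7.5,11],0],[[0,-7.5,14],0],[[0,-7.5,15.5],0],[[0,-7.5,15.5],0],[[0,-7.5,15.5],0]], jaw=0)

```text
time: 49.37
position: [0.3912, 0.1159, 0.0102]
eef_rot: [-2.246, -2.195, 0.002]
wrist_force: [-0.0, -0.2, -0.0]
finger_gap: 0.0005
```

```bash
python3 - <<'E'
from h import *
t=snap('top','top8');d=snap('scene','scene8');s=get_state();print(s['time'],s['position'],s['finger_gap'],s['wrist_force'])
plan([.42,.1137,.010],GJ)
b=t['frame'][90:240,225:365,::-1];a=d['frame'][130:280,260:460,::-1]
g=lambda f:(255*(cv2.resize(f,None,fx=3,fy=3,interpolation=cv2.INTER_CUBIC)/255.)**.6).astype('uint8')
a=cv2.resize(a,(400,300));b=cv2.resize(b,(400,429))
cv2.imwrite('pics/c8.png',(255*(np.vstack([b,a])/255.)**.6).astype('uint8')[:600] if 0 else (255*(np.hstack([cv2.resize(b,(390,418)),cv2.resize(a,(400,418))])/255.)**.6).astype('uint8'))
E
```

```text
49.4667 [0.39207855 0.11582416 0.01157306] 0.0005052526029292662 [-0.33662028  1.29187664 -0.24037821]
plan [-0.15  2.8   0.16] spin 0.0 jaw now 1.548 q6 -1.45 z 0.0116
```

View pics/c8.png

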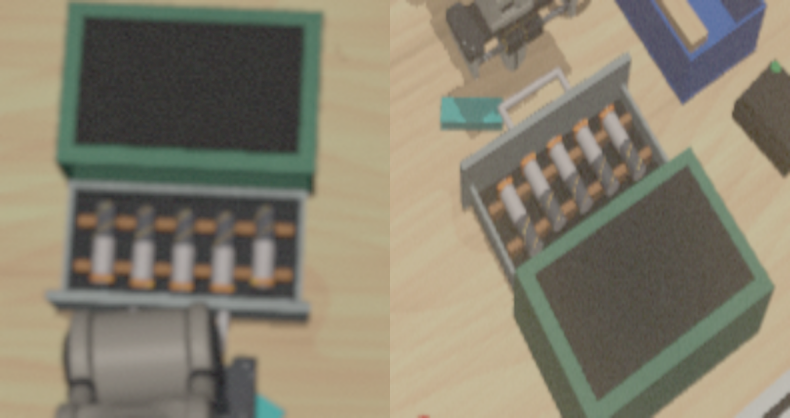

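All five cutters lie properly in their grooves in both views. I push along the drawer axis, slowly.

>>> send_rows(moves=[[[-0.15,1,0],0],[[-0.15,2,0],0],[[-0.15,2.6,0],0],[[-0.15,3.1,0],0],[[-0.15,3.6,0],0],[[-0.15,4.2,0],0],[[-0.15,4.9,0],0],[[-0.15,5.6,0],0],[[-0.15,6.4,0],0],[[-0.15,7.2,0],0],[[-0.15,8,0],0],[[-0.15,8.8,0],0],[[-0.15,9.6,0],0],[[-0.15,10.3,0],0],[[-0.15,10.9,0],0],[[-0.15,11.4,0],0],[[-0.15,11.8,0],0],[[-0.15,12,0],0],[[-0.15,12,0],0]])

```text
time: 51.05
position: [0.5114, 0.1111, 0.0109]
eef_rot: [2.247, 2.194, 0.002]
wrist_force: [-0.1, -0.2, -0.4]
finger_gap: 0.0004
```

```bash
python3 - <<'E'
from h import *
t=snap('top','top9');H=hsv(t);s=get_state();print(s['position'],s['wrist_force'])
# panel: grey bright strip row vs first image, at right end columns not covered by arm
for f in('top0','top8','top9'):
    v=load(f)['frame'].mean(2); print(f,[(c,v[150:212,c].astype(int).tolist()) for c in (332,)])
E
```

```text
[0.51107968 0.11109683 0.01088911] [ 0.55581701  0.27006746 -0.52461959]
top0 [(332, [54, 50, 34, 29, 31, 32, 31, 34, 44, 71, 89, 82, 60, 53, 52, 57, 59, 58, 59, 59, 64, 68, 70, 68, 67, 70, 70, 71, 73, 71, 71, 71, 75, 74, 78, 81, 82, 83, 84, 85, 86, 89, 92, 94, 93, 93, 93, 93, 90, 89, 92, 92, 79, 49, 30, 32, 47, 64, 82, 99, 105, 105])]
top8 [(332, [59, 52, 33, 32, 32, 33, 33, 44, 73, 96, 90, 69, 54, 52, 54, 58, 60, 63, 62, 62, 66, 71, 71, 73, 72, 71, 73, 75, 76, 76, 75, 75, 77, 80, 80, 83, 86, 86, 88, 89, 89, 92, 98, 97, 97, 97, 96, 94, 92, 98, 97, 82, 49, 32, 33, 48, 68, 89, 109, 114, 113, 110])]
top9 [(332, [57, 48, 30, 20, 23, 25, 30, 38, 39, 43, 44, 49, 50, 51, 53, 57, 59, 61, 59, 58, 69, 80, 92, 94, 84, 61, 40, 29, 31, 41, 61, 79, 95, 111, 114, 111, 112, 110, 111, 111, 111, 110, 110, 109, 112, 114, 114, 115, 115, 115, 115, 115, 114, 114, 110, 108, 109, 109, 111, 111, 111, 109])]
```

>>> send_rows(moves=[[[0,0.3,0],0],[[0,0.8,0],0],[[0,1.4,0],0],[[0,2,0],0],[[0,2.6,0],0],[[0,3.2,0],0],[[0,3.7,0],0],[[0,4.1,0],0],[[0,4.4,0],0],[[0,4.5,0],0]])

```text
time: 51.93
position: [0.5543, 0.1099, 0.0106]
eef_rot: [-2.246, -2.193, 0.004]
wrist_force: [-8.1, 1.1, 6.7]
finger_gap: 0.0
```

>>> send_rows(moves=[[[0,0.2,0],0],[[0,0.4,0],0],[[0,0.6,0],0]])

```text
time: 52.18
position: [0.5576, 0.1099, 0.0105]
eef_rot: [-2.243, -2.192, 0.009]
wrist_force: [-8.2, -0.5, 4.0]
finger_gap: 0.0006
```

>>> send_rows(moves=[[[0,0.2,0],0],[[0,0.4,0],0]])

```text
time: 52.35
position: [0.5658, 0.1096, 0.0108]
eef_rot: [2.247, 2.195, 0.001]
wrist_force: [-0.4, 0.0, 0.9]
finger_gap: 0.0007
```

The catch resisted with 8 N and then the force dropped to zero, so the drawer has snapped in. A gentle push confirms that it is home.

>>> send_rows(moves=[[[0,0.15,0],0],[[0,0.3,0],0],[[0,0.4,0],0]])

```text
time: 52.6
position: [0.5702, 0.1095, 0.0108]
eef_rot: [2.247, 2.194, 0.001]
wrist_force: [-0.5, -0.2, -0.3]
finger_gap: 0.0006
```

>>> send_rows(moves=[[[0,0.1,0],0],[[0,0.2,0],0],[[0,0.3,0],0],[[0,0.3,0],0]])

```text
time: 52.93
position: [0.5701, 0.1095, 0.0106]
eef_rot: [-2.245, -2.193, 0.006]
wrist_force: [-8.9, -0.8, 6.8]
finger_gap: 0.0002
```

>>> send_rows(moves=[[[0,0.1,0],0],[[0,0.2,0],0],[[0,0.2,0],0]])

```text
time: 53.18
position: [0.57, 0.1095, 0.0106]
eef_rot: [-2.243, -2.191, 0.011]
wrist_force: [-15.3, -0.4, 11.6]
finger_gap: 0.0004
```

There is a hard stop at x=0.570 with 15 N, so the drawer is home. I back off and check.

>>> send_rows(moves=[[[0,-0.5,0],0],[[0,-2,0],0],[[0,-5,0],0],[[0,-9,0],0],[[0,-12,0],0],[[0,-13,-3],0],[[0,-13,-7],0],[[0,-13,-11],0],[[0,-14,-15],0],[[0,-15,-17],0],[[0,-15,-17],0],[[0,-15,-17],0],[[0,-15,-17],0]])

```text
time: 54.27
position: [0.4244, 0.113, 0.1799]
eef_rot: [-2.248, -2.195, 0.001]
wrist_force: [-0.8, -0.3, -0.6]
finger_gap: 0.0006
```

```bash
python3 - <<'E'
from h import *
t=snap('top','top10');d=snap('scene','scene10');s=get_state();print(s['time'],s['position'],s['wrist_force'])
b=t['frame'][60:300,140:500,::-1];a=d['frame'][90:330,120:480,::-1]
cv2.imwrite('pics/c10.png',(255*(np.vstack([cv2.resize(b,(450,300)),cv2.resize(a,(450,300))])/255.)**.6).astype('uint8'))
A=load('top0')['frame'].astype(int)
for n,(x,y) in dict(nut=(397,195),spanner=(450,143),bottle=(398,128),block=(463,253),pod=(190,152),roll=(238,259),tq=(356,256),tqo=(312,234),edge=(250,250)).items():
    print(n,np.abs(A-t['frame'])[y-15:y+16,x-15:x+16].mean().round(1))
E
```

```text
54.3667 [0.4240675  0.11290421 0.17923313] [-0.15492121 -0.30037581 -0.09199324]
nut 3.9
spanner 1.2
bottle 1.4
block 1.3
pod 2.4
roll 17.4
tq 1.3
tqo 27.0
edge 30.9
```

View pics/c10.png

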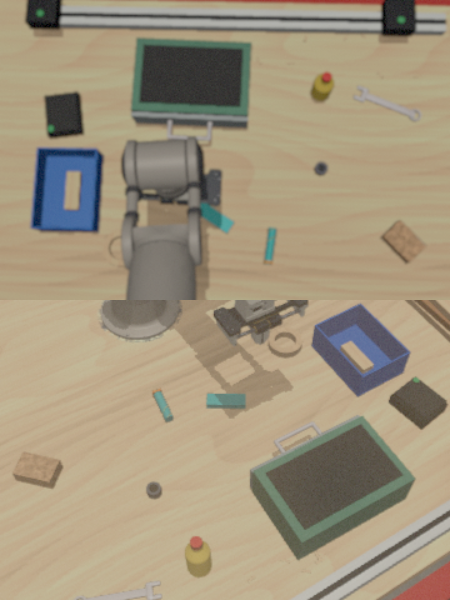

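The drawer is shut and flush with the cabinet, the offcut is in the bin, the bench is clear of cutters, and the bystanders are in place. Handing in.

```bash
python3 -c "
from h import *
print(finish_job())"
```

```text
the job is handed in; nothing more can be done
None
```

The job is done and handed in at about 54 s on the robot's clock: the offcut is in the blue bin, all five cutters are in the rack, and the drawer is shut.

- **Offcut:** It took two tries. The first grasp closed above it because the fingers end about 3 cm short of the reported TCP. I corrected for that and then carried it to the bin.
- **Cutters:** Each of the five went into its own groove and was lowered until I felt contact (4.5 to 6.5 N). Contact came within about 1 mm of the expected height every time, and only then did I release. The top and scene views before closing showed all five seated.
- **Drawer:** The catch resisted with about 8 N, then the force fell away as it snapped in. A further gentle push met a hard stop at about 15 N along the drawer.
- **Last checks:** The final pictures show the drawer flush, the offcut in the bin and no cutters left on the bench. The nut, spanner, bottle, sanding block, pod and turquoise cutter match the first top view. The edging roll and turquoise block were behind the arm from above, so I judged those only by eye from the scene view.
- **Not checked:** With the drawer shut, the cutters could not be seen, so their seating after the snap rests on the earlier views.

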